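# Index pendant blanks under the hand punch

## Task

Bring the empty carrier back to its loading station and lay every yellow pendant blank on the bench flat into the nest of its own size. Then push the carrier along the rail from station to station, and wherever a loaded nest stands under the punch press the cap fully down so that the tip meets the blank's dot, smallest blank first. When all are punched, push the carrier on to the last station, the delivery end, with every blank seated in its nest, and leave the other things on the bench alone.

Things in the scene. Friction and masses are not known exactly. Their poses are not given: they have to be found in the camera images.
- slide_base: Indexing slide fixed to the bench: aluminium base 112 mm (x) by 560 mm (y), 12 mm high, end blocks 24 mm high. Origin at the centre of its underside; y runs along the rail in the direction of travel, from the loading end (-y) to the delivery end (+y); x points away from the robot. May be turned up to 6 degrees. At joint carrier = 0 the carrier's centre is 150 mm to -y of this origin.
- carrier (a joint): How far the grey carrier is along the rail (+y of slide_base) from the loading station, m. A sprung ball clicks it into six stations (black lines on the base): 0 loading; 0.078, 0.128, 0.178, 0.228 nest 1, 2, 3, 4 under the punch; 0.300 delivery. Clicks in from within 4 mm; 5 N pushes it out, 1 N slides it between. Plate 90 (x) by 230 (y) mm, flat top 34 mm above the bench; it stays where left.
- handle_top (a point): Top centre of the carrier's handle, a black upright post 14 x 14 mm, sides along the slide's axes, from 25 to 70 mm above the bench, on an arm (top 29 mm above the bench, 22 mm wide), 100 mm to the robot's side of the rail's centre line, level with the carrier's middle. Push or pinch it to move the carrier.
- punch_tip (a point): Point of the hand punch, over the rail's centre line (3 mm to +y of the slide_base origin). 67 mm above the bench when up: 20 mm above the top of a seated blank. The green punch head round it is 36 mm wide along the rail, reaches 20 mm to the robot's side of the centre line, spans 84 to 142 mm above the bench, and its column stands behind the rail.
- punch_cap (a point): Top centre of the punch's black cap, 38 mm across, 189 mm above the bench when up.
- punch (a joint): How far the punch is pressed down, in m: 0 up, 0.0205 fully down, where the tip has just met a seated blank. A spring lifts it again; fully down takes about 7 N on the cap.
- nest1 (a point): Centre of the floor of nest 1 on the carrier, a round recess 27 mm across and 5 mm deep, for blank 1. The smallest nest, nearest the delivery end (+y). On the rail's centre line, floor 29 mm above the bench.
- nest2 (a point): Centre of the floor of nest 2 on the carrier, a round recess 34 mm across and 5 mm deep, for blank 2. 50 mm to -y of nest 1. On the rail's centre line, floor 29 mm above the bench.
- nest3 (a point): Centre of the floor of nest 3 on the carrier, a round recess 41 mm across and 5 mm deep, for blank 3. 50 mm to -y of nest 2. On the rail's centre line, floor 29 mm above the bench.
- nest4 (a point): Centre of the floor of nest 4 on the carrier, a round recess 48 mm across and 5 mm deep, for blank 4. 50 mm to -y of nest 3. The largest. On the rail's centre line, floor 29 mm above the bench.
- blank1: Yellow resin pendant blank, a plain disc 22 mm across and 18 mm thick, its lower edge bevelled 2.5 mm, about 10 g, a small black dot at the centre of its top; origin at the centre of its underside, z up. May be absent. It fits nest 1 with 2.5 mm to spare all round.
- blank1_mark (a point): The black dot, centre of the top of blank 1.
- blank2: Yellow resin pendant blank, a plain disc 29 mm across and 18 mm thick, its lower edge bevelled 2.5 mm, about 15 g, a small black dot at the centre of its top; origin at the centre of its underside, z up. May be absent. It fits nest 2 with 2.5 mm to spare all round.
- blank2_mark (a point): The black dot, centre of the top of blank 2.
- blank3: Yellow resin pendant blank, a plain disc 36 mm across and 18 mm thick, its lower edge bevelled 2.5 mm, about 20 g, a small black dot at the centre of its top; origin at the centre of its underside, z up. May be absent. It fits nest 3 with 2.5 mm to spare all round.
- blank3_mark (a point): The black dot, centre of the top of blank 3.
- blank4: Yellow resin pendant blank, a plain disc 43 mm across and 18 mm thick, its lower edge bevelled 2.5 mm, about 25 g, a small black dot at the centre of its top; origin at the centre of its underside, z up. May be absent. It fits nest 4 with 2.5 mm to spare all round.
- blank4_mark (a point): The black dot, centre of the top of blank 4.
- pen: Bystander, leave alone: black pen, 130 x 10 mm, lying; origin under its middle, x along it.
- bead_cup: Bystander, leave alone: white ceramic bowl, 64 mm across, 35 high; origin under its middle.
- pliers: Bystander, leave alone: small pliers with blue grips, 140 x 45 x 12 mm, lying along its own x; origin under its middle.
- thread_cone: Bystander, leave alone: black cone of thread, 68 mm across at the foot, 115 high; origin under its middle.
- glue: Bystander, leave alone: white glue bottle, 40 mm across, 90 high; origin under its middle.
- bead_tub: Bystander, leave alone: clear tub of yellow beads, 105 x 150 x 55 mm, long side along its own y; origin under its middle.

How it is judged:
By the outcome, as a careful person would: the job done as asked, in the order asked, and still so for the second after the job is handed in, with the robot touching nothing.
Of blank1, blank2, blank3, blank4 only 2 to 4 are there at a start; the rules pass over those that are not, and their reading is None.
At some moment in a run one of blank1, blank2, blank3, blank4 may be knocked a few centimetres aside while the robot is not near it.
Once in a run the grip may slacken for a moment while it holds something.
It also fails if it takes over 210 s, if anything falls off the work surface, if the arm or the gripper's body presses on something with over 40 N, if the wrist force passes 120 N, or if a joint passes its speed limit or range.

## Robot

A 6-joint arm with a two-finger parallel gripper is mounted at the origin on the work surface. World frame = base frame: x ahead of the robot, y to its left, z up, the work surface at z = 0. Lengths are in m, angles in rad, forces in N, time in s.
With the tool pointing down it reaches from about 0.375 to 0.9 m from the base axis. Payload 3.1 kg.
Tool frame: the origin (TCP) lies on the centre line of the jaws, within the pads' length; the fingertips stand robot.tip_reach ahead of it and the grasp point (between the pads) lies 8 mm behind it (robot.tip_reach is the distance from the TCP to the fingertips, in m); z points along the fingers, y is the line along which they close (so a half turn about z gives the same grasp; the last joint's range is limited). The gripper opens to 87 mm and grips with 3 to 60 N. Pads are 19 mm wide; open, the fingers measure 117 mm over their backs; the gripper's body (75 mm by 190 mm) begins 51 mm behind the grasp point.
Start: joints at [-1.433, 0.527, 1.433, -0, 1.181, -0.178], TCP at [0.195, -0.594, 0.234] pointing down, gripper open.
Joint ranges: [-3.08, 3.08], [-0.75, 2.2], [0.22, 2.44], [-1.43, 4.57], [0, 2.65], [-2.85, 2.85]. Speed limits (rad/s): [2.79, 2.79, 3.14, 3.14, 3.14, 3.14].

## Interface

Orientations are given as a unit quaternion [x, y, z, w].
In Python, from rig import robot gives the robot as it stands.
- The arm moves only by the tool jog_arm, never from a script. Its argument "motion" is one flat list of numbers, 7 for each row, row after row: the shift along the tool's x, y, z scaled (see below), then the turn, a rotation vector about the tool's x, y, z scaled (see below), then the gripper's target within -1 to 1 (shut at 1, half-way at 0, fully open at -1). In form: [x, y, z, rx, ry, rz, hand, x, y, z, rx, ry, rz, hand, ...]. A call has 1 to 12 rows; each row shifts and turns the commanded pose from where the row before left it, along the tool's axes as they then stand; what a row does not reach is not made up. The controller multiplies each number of a shift by 4 cm and each number of a turn by 4 degrees. A row lasts 1/8 s, in which the tool goes at most 62.5 mm and 10.7 degrees, less where a joint would pass 70% of its speed; a pose out of reach is approached as far as the arm can. A call with a number of a shift or a turn outside -1 to 1 is refused whole. A call with a gripper value outside its range is refused whole. The fingers move at their own pace and stop on an object; "grip_force" is the grip in N (left out, the last holds). Time passes only in rows, so rows that do not move let the fingers close. It gives the time, the measured TCP pose, the force, the opening and the grip force at its end, in the units of the state.
- robot.get_obs(): the state, without advancing time (a new reading comes with each control period).
- robot.camera(name): name is "scene" or "top" or "wrist"; returns the picture (400x640x3 uint8, blue, green, red); there is no depth.
- robot.calibration(name): a dict with "fx", "fy", "cx", "cy" (pixels), "R" (3x3) and "t" (3): a world point X has camera coordinates R X + t; the wrist camera has in their place "T_tool_cam" (4x4, takes a point from camera to tool coordinates, whose origin is the TCP and whose axes are the flange's). Camera axes: x right, y down, z forward; pixel columns grow to the right and rows downward; lengths in m; the calibration is good to about 2 mm. A picture is of the moment at which its call begins: read the wrist's pose just before it. calibration takes no time and is no camera call.
- robot.hand_in(): hands the job in; it is judged then, once.
The state is a dict: "time": time; "q": joint angles; "joint_velocities": joint speeds; "joint_torque": joint torques, N m; "position": TCP position; "tool_rot": TCP orientation; "ft_force": force on the tool from outside, world axes, zero at the start; "moment": the same for the moment, N m; "grip_width": finger opening in m; "grip_force": force on a finger pad.
Only numpy, scipy, OpenCV 4.12 (cv2) and the standard library are available. Lean on these libraries where they do the work, as an engineer would, in place of code of your own. Each camera call takes 0.05 s, during which the arm holds its last target. There are 200 camera calls.

## Working session

There is one attempt and no reset: what is moved stays moved. The work goes in short steps, Python scripts to look and compute and a tool call to move; the robot and the scene stay as the last step left them, time stands still between calls to the robot, and variables do not carry over. Pictures are saved under pics/ and viewed, at most 14 in all, crops included, and the job is handed in when it is done.

Besides the shell and the picture viewer there is one more tool, called as name(argument=value, ...) on one line, values as JSON. jog_arm: Moves the arm, as the interface text tells. Shifts and turns lie within -1 to 1; 1 stands for 4 cm of shift or 4 degrees of turn. Its arguments: {"type":"object","properties":{"motion":{"type":"array","items":{"type":"number"}},"grip_force":{"type":"number"}},"required":["motion"]}

```bash
ls; mkdir -p pics; python3 - <<'E'
from rig import robot
import cv2,numpy as np
print(robot.tip_reach, robot.get_obs())
for n in("scene","top"):
    im=robot.camera(n); cv2.imwrite(f"pics/{n}0.png",im)
    print(n,robot.calibration(n))
print(robot.calibration("wrist"))
E
```

```text
pics
0.011 {'time': 0.0, 'q': array([-1.43248389e+00,  5.28489980e-01,  1.43388947e+00, -2.38597698e-05,
        1.18136020e+00, -1.78512129e-01]), 'joint_velocities': array([-0.00046974,  0.00061212,  0.0005651 , -0.00110951, -0.00028163,
        0.0010833 ]), 'joint_torque': array([-1.37560387e-04, -4.40039885e+01, -1.76589417e+01,  6.32290402e-02,
        5.82777383e-02, -1.50769729e-04]), 'position': array([ 0.19463636, -0.59318917,  0.23256104]), 'tool_rot': array([ 9.87477706e-01,  1.57754963e-01,  1.05462002e-05, -1.07350422e-03]), 'ft_force': array([-0.39259937,  0.09695849, -0.25978994]), 'moment': array([-0.0060073 ,  0.01754999,  0.02229793]), 'grip_force': 0.0, 'grip_width': 0.08685577334115153}
scene {'fx': 372.5463949287033, 'fy': 372.5463949287033, 'cx': 319.334506773957, 'cy': 201.92613971900172, 'R': array([[-0.52777993,  0.84923997, -0.01548602],
       [ 0.69995923,  0.42453337, -0.57430697],
       [-0.4811501 , -0.31394727, -0.81849355]]), 't': array([ 0.27293105, -0.32116096,  1.36760424])}
top {'fx': 501.2728807265, 'fy': 501.2728807265, 'cx': 315.3620922863025, 'cy': 197.912254200543, 'R': array([[ 0.01510155, -0.99985961, -0.00725924],
       [-0.98440675, -0.01359484, -0.17538109],
       [ 0.17525778,  0.00979458, -0.98447386]]), 't': array([0.00722391, 0.56641563, 1.25300948])}
{'fx': 330.867123990392, 'fy': 330.867123990392, 'cx': 321.2734084706906, 'cy': 201.24660133237273, 'T_tool_cam': array([[ 2.67609335e-04, -9.54427252e-01, -2.98443545e-01,
         8.09654022e-02],
       [ 9.99999537e-01, -2.05475961e-05,  9.62394400e-04,
         4.43739284e-04],
       [-9.24667740e-04, -2.98443664e-01,  9.54426804e-01,
        -1.51016101e-01],
       [ 0.00000000e+00,  0.00000000e+00,  0.00000000e+00,
         1.00000000e+00]])}
```

View pics/top0.png

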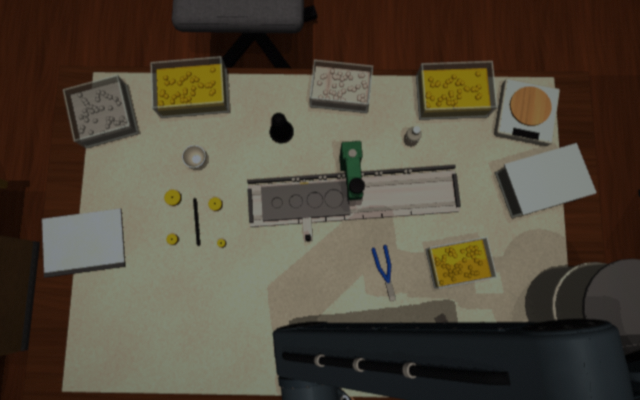

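View pics/scene0.png

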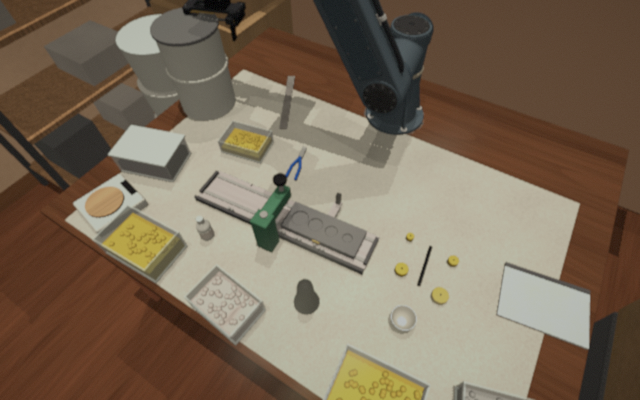

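The top view shows the carrier at the delivery end (x 262–350, y 183–217), the punch cap at (356,186), and four yellow blanks near (173,198), (215,204), (172,239) and (222,243). The pen stands between them, and the scene view agrees.

```bash
cat > h.py <<'E'
from rig import robot
import cv2,numpy as np
from scipy.spatial.transform import Rotation as Ro
def cam(n):
    """calibration as R,t,K for the present pose"""
    c=robot.calibration(n)
    if n=="wrist":
        o=robot.get_obs();T=np.eye(4);T[:3,:3]=Ro.from_quat(o["tool_rot"]).as_matrix();T[:3,3]=o["position"]
        W=np.linalg.inv(T@c["T_tool_cam"]);R,t=W[:3,:3],W[:3,3]
    else: R,t=c["R"],c["t"]
    return R,t,np.array([[c["fx"],0,c["cx"]],[0,c["fy"],c["cy"]],[0,0,1]])
def ray(C,u,v,z):
    R,t,K=C; o=-R.T@t; d=R.T@np.linalg.inv(K)@[u,v,1]; return o+d*(z-o[2])/d[2]
def proj(C,X):
    R,t,K=C; p=K@(R@np.array(X)+t); return p[:2]/p[2]
def yellow(im,C,z=.018,lo=20,hi=1e9):
    h=cv2.cvtColor(im,cv2.COLOR_BGR2HSV); m=cv2.inRange(h,(20,110,60),(35,255,255))
    m=cv2.morphologyEx(m,cv2.MORPH_CLOSE,np.ones((3,3)))
    out=[]
    for c in cv2.findContours(m,cv2.RETR_EXTERNAL,cv2.CHAIN_APPROX_NONE)[0]:
        a=cv2.contourArea(c)
        if lo<a<hi:
            (u,v),r=cv2.minEnclosingCircle(c); out.append((ray(C,u,v,z),a,(u,v),r))
    return out
E
python3 - <<'E'
from h import *
im=cv2.imread("pics/top0.png");C=cam("top")
for X,a,p,r in yellow(im,C,lo=20,hi=600): print(X.round(3),a,np.round(p,1),round(r,1), "diam",round(2*r*C[0].dot(X)[2]/501+2*r*C[1][2]/501,4))
cr=im[150:250,230:480];cv2.imwrite("pics/crop1.png",cv2.convertScaleAbs(cv2.resize(cr,None,fx=3.2,fy=3.2,interpolation=cv2.INTER_CUBIC),alpha=2))
E
```

```text
[0.449 0.262 0.018] 48.0 [220.9 242.7] 4.3 diam 0.0225
[0.458 0.392 0.018] 90.5 [171.7 238.8] 5.8 diam 0.0305
[0.552 0.283 0.018] 134.5 [214.8 203.8] 7.0 diam 0.0373
[0.569 0.398 0.018] 195.5 [172.2 197.1] 8.4 diam 0.0449
```

View pics/crop1.png

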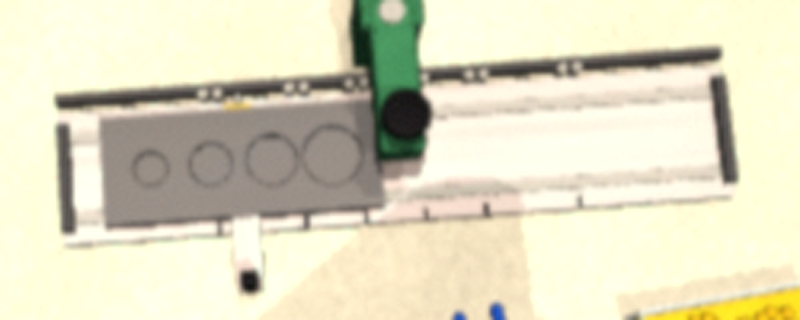

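The crop shows the nests at (150,168), (211,164), (272,160) and (332,156). The handle is at (249,281), the cap at (407,115), and the station lines run along the front edge from 220 to 580.

```bash
python3 - <<'E'
from h import *
C=cam("top")
f=lambda u,v,z:ray(C,230+u/3.2,150+v/3.2,z)
N=np.array([f(*p,.034) for p in[(150,168),(211,164),(272,160),(332,156)]]);print(N.round(4))
d=N[0]-N[3];print("yaw deg",np.degrees(np.arctan2(-d[0],d[1])),np.linalg.norm(d))
print("handle",f(249,279,.07),"cap",f(407,115,.189))
for p in[(100,119),(108,227),(383,208)]:print("carr",f(*p,.034))
for p in[(220,229),(580,201)]:print("tick",f(*p,.012))
for p in[(68,178),(725,130)]:print("end",f(*p,.024))
E
```

```text
[[ 0.5555  0.1166  0.034 ]
 [ 0.5595  0.0665  0.034 ]
 [ 0.5635  0.0164  0.034 ]
 [ 0.5675 -0.0328  0.034 ]]
yaw deg 4.6219034193796995 0.14989507373520103
handle [0.46175303 0.03275068 0.07      ] cap [ 0.57116087 -0.08284291  0.189     ]
carr [0.59594251 0.15909021 0.034     ]
carr [0.50615334 0.14949212 0.034     ]
carr [ 0.52497267 -0.07486515  0.034     ]
tick [0.50864815 0.05893282 0.012     ]
tick [ 0.53631493 -0.23975525  0.012     ]
end [0.54781152 0.1850959  0.024     ]
end [ 0.59571113 -0.35872035  0.024     ]
```

jog_arm(motion=[0.8,-0.916,0,0,0,0,-0.5,0.8,-0.916,0,0,0,0,-0.5,0.8,-0.916,0,0,0,0,-0.5,0.8,-0.916,0,0,0,0,-0.5,0.8,-0.916,0,0,0,0,-0.5,0.8,-0.916,0,0,0,0,-0.5,0.8,-0.916,0,0,0,0,-0.5,0.8,-0.916,0,0,0,0,-0.5,0.8,-0.916,0,0,0,0,-0.5,0.8,-0.916,0,0,0,0,-0.5,0.8,-0.916,0,0,0,0,-0.5,0.8,-0.916,0,0,0,0,-0.5])

```text
time: 1.6
position: [0.423, -0.0549, 0.2335]
tool_rot: [0.987, 0.158, -0.0, 0.0]
ft_force: [1.0, -0.4, 0.4]
grip_width: 0.0652
grip_force: 0.0
```

jog_arm(motion=[0.8,-0.916,0,0,0,0,-0.5,0.8,-0.916,0,0,0,0,-0.5,0,0,0,0,0,0,-0.5,0,0,0,0,0,-1,-0.5,0,0,0,0,0,-1,-0.5,0,0,0,0,0,-1,-0.5,0,0,0,0,0,-1,-0.5,0,0,0,0,0,-1,-0.5,0,0,0,0,0,-1,-0.5,0,0,0,0,0,-1,-0.5,0,0,0,0,0,-1,-0.5,0,0,0,0,0,-1,-0.5])

```text
time: 3.1
position: [0.4599, 0.0321, 0.2333]
tool_rot: [0.89, 0.456, -0.001, -0.0]
ft_force: [0.2, 0.4, -0.2]
grip_width: 0.0652
grip_force: 0.0
```

jog_arm(motion=[0,0,0,0,0,-1,-0.5,0,0,0,0,0,-1,-0.5,0,0,0,0,0,-1,-0.5,0,0,0,0,0,-1,-0.5,0,0,0,0,0,-1,-0.5,0,0,0,0,0,-1,-0.5,0,0,0,0,0,-1,-0.5,0,0,0,0,0,-1,-0.5,0,0,0,0,0,-1,-0.5,0,0,0,0,0,-1,-0.5,0,0,0,0,0,-1,-0.5,0,0,0,0,0,-1,-0.5])

```text
time: 4.6
position: [0.4599, 0.0321, 0.2333]
tool_rot: [0.628, 0.778, -0.0, -0.0]
ft_force: [-0.5, 0.6, -0.1]
grip_width: 0.0651
grip_force: 0.0
```

jog_arm(motion=[0,0,0,0,0,-1,-0.5,0,0,0,0,0,-1,-0.5,0,0,0,0,0,-1,-0.5,0,0,0,0,0,-1,-0.5,0,0,0,0,0,-1,-0.5,0,0,0,0,0,-1,-0.5,0,0,0,0,0,-1,-0.5,0,0,0,0,0,-1,-0.5,0,0,0,0,0,-1,-0.5,0,0,0,0,0,-1,-0.5,0,0,0,0,0,-1,-0.5,0,0,0,0,0,-1,-0.5])

```text
time: 6.1
position: [0.4599, 0.0321, 0.2333]
tool_rot: [0.257, 0.966, -0.0, -0.001]
ft_force: [-0.5, -0.3, -0.3]
grip_width: 0.065
grip_force: 0.0
```

jog_arm(motion=[0,0,0,0,0,-1,-0.5,0,0,0,0,0,-1,-0.5,0,0,0,0,0,-1,-0.5,0,0,0,0,0,-1,-0.5,0,0,0,0,0,-1,-0.5,0,0,0,0,0,-1,-0.5,0,0,0,0,0,-1,-0.5,0,0,0,0,0,-1,-0.5,0,0,0,0,0,-0.7,-0.5,0,0,0,0,0,0,-0.5])

```text
time: 7.35
position: [0.4601, 0.0322, 0.2333]
tool_rot: [-0.042, 0.999, -0.0, -0.0]
ft_force: [-0.6, 0.4, -0.5]
grip_width: 0.065
grip_force: 0.0
```

```bash
cat >> h.py <<'E'
def yaw():
    R=Ro.from_quat(robot.get_obs()["tool_rot"]).as_matrix(); return np.degrees(np.arctan2(R[1,0],R[0,0]))
def go(P):
    """shift from here to world P, in tool axes and units of 4 cm"""
    o=robot.get_obs(); R=Ro.from_quat(o["tool_rot"]).as_matrix()
    print("go",np.round(P,4),"units",(R.T@(np.array(P)-o["position"])/.04).round(3),"yaw %.1f"%yaw(),"t %.1f"%o["time"])
E
python3 - <<'E'
from h import *
o=robot.get_obs();print(o["position"],yaw(),o["q"][5])
C=cam("wrist");im=robot.camera("wrist");cv2.imwrite("pics/w1.png",im)
print(proj(C,[.461,.033,.07]))
cv2.imwrite("pics/s1.png",robot.camera("scene")[0:330,100:480])
E
```

```text
[0.46006927 0.03223199 0.2333498 ] -175.152199780575 -1.8281223128388424
[323.014829   188.03820065]
```

View pics/w1.png

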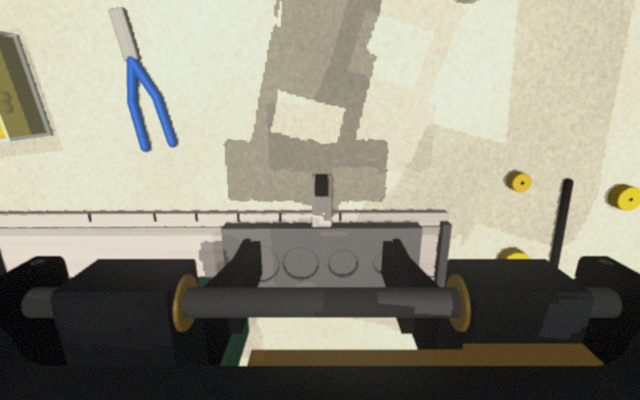

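View pics/s1.png

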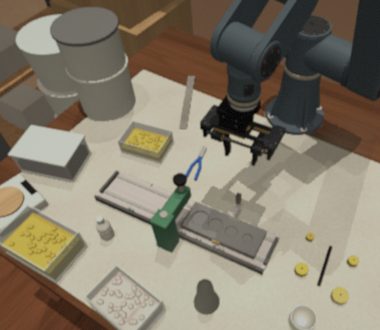

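The wrist view shows the handle top at about (321,185), centred between the fingers and within 3 px of the projected point. I'll go down, pinch it and pull.

jog_arm(motion=[0,0,0.85,0,0,0,-0.5,0,0,0.85,0,0,0,-0.5,0,0,0.85,0,0,0,-0.5,0,0,0.85,0,0,0,-0.5,0,0,0.85,0,0,0,-0.5,0,0,0,0,0,0,1,0,0,0,0,0,0,1,0,0,0,0,0,0,1,0,0,0,0,0,0,1,0,0,0,0,0,0,1,0,0,0,0,0,0,1], grip_force=20)

```text
time: 8.82
position: [0.4609, 0.033, 0.0639]
tool_rot: [-0.043, 0.999, -0.0, 0.0]
ft_force: [0.6, 1.7, 2.9]
grip_width: 0.0137
grip_force: 20.0
```

jog_arm(motion=[0,-0.2,0,0,0,0,1,0,-0.4,0,0,0,0,1,0,-0.6,0,0,0,0,1,0,-0.6,0,0,0,0,1,0,-0.6,0,0,0,0,1,0,-0.6,0,0,0,0,1,0,-0.6,0,0,0,0,1,0,-0.6,0,0,0,0,1,0,-0.6,0,0,0,0,1,0,-0.6,0,0,0,0,1,0,-0.6,0,0,0,0,1,0,-0.4,0,0,0,0,1])

```text
time: 10.32
position: [0.4835, -0.2243, 0.0639]
tool_rot: [-0.042, 0.999, -0.001, 0.001]
ft_force: [4.4, 2.2, 5.0]
grip_width: 0.0138
grip_force: 20.0
```

```bash
python3 - <<'E'
from h import *
o=robot.get_obs();print(o["position"],o["grip_width"],o["ft_force"])
im=robot.camera("top");cv2.imwrite("pics/t2.png",im)
cr=im[150:250,230:480];cv2.imwrite("pics/crop2.png",cv2.convertScaleAbs(cv2.resize(cr,None,fx=3.2,fy=3.2,interpolation=cv2.INTER_CUBIC),alpha=2))
E
```

```text
[ 0.48353955 -0.22428546  0.06389247] 0.01384281372532301 [4.44707954 2.23438482 5.04574357]
```

View pics/crop2.png

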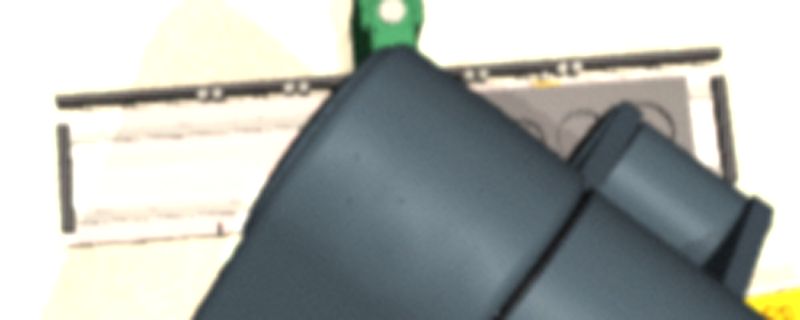

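The carrier has moved nearly to the loading station. The yellow pointer at (540,83) still needs to go to the mark pair at (569,67), about 20 mm.

jog_arm(motion=[0,-0.1,0,0,0,0,1,0,-0.1,0,0,0,0,1,0,-0.1,0,0,0,0,1,0,-0.1,0,0,0,0,1,0,-0.1,0,0,0,0,1,0,0,0,0,0,0,1,0,0,0,0,0,0,1])

```text
time: 11.25
position: [0.4852, -0.2426, 0.0639]
tool_rot: [-0.043, 0.999, -0.001, 0.001]
ft_force: [2.9, -1.5, 5.0]
grip_width: 0.0142
grip_force: 20.0
```

jog_arm(motion=[0,0,0,0,0,0,0.3,0,0,0,0,0,0,0.3,0,0,0,0,0,0,0.3,0,0,-1,0,0,0,0.3,0,0,-1,0,0,0,0.3,0,0,-1,0,0,0,0.3,0,0,-1,0,0,0,0.3,0,0,0,0,0,0,0.3])

```text
time: 12.25
position: [0.4857, -0.2428, 0.2264]
tool_rot: [-0.043, 0.999, -0.002, 0.002]
ft_force: [0.0, -1.0, 1.0]
grip_width: 0.0301
grip_force: 0.0
```

```bash
python3 - <<'E'
from h import *
o=robot.get_obs();print(o["position"],o["grip_width"],yaw())
C=cam("wrist");im=robot.camera("wrist");cv2.imwrite("pics/w2.png",im[100:300])
P=o["position"]
print("tool proj",proj(C,[P[0],P[1],.07]),proj(C,[.485,-.2439,.07]))
cv2.imwrite("pics/t3.png",robot.camera("top"))
E
```

```text
[ 0.48573952 -0.2427642   0.22642069] 0.030083185797293844 -175.03741809562356
tool proj [323.02845372 188.05211822] [321.919294   187.21212678]
```

View pics/w2.png

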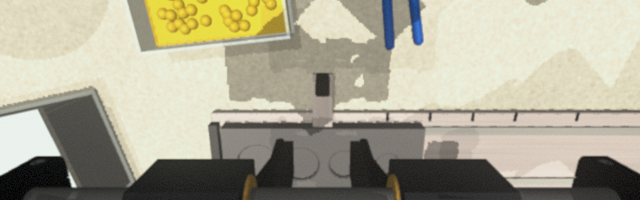

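The handle arm is at about x=321, where the station-line spacing puts the loading line (the next line is at 387), so the carrier is at loading. Blanks next.

```bash
python3 - <<'E'
from h import *
C=cam("top")
for X,a,p,r in yellow(cv2.imread("pics/t3.png"),C,lo=20,hi=600): print(X.round(4),a)
go([.552,.283,.2264])
E
```

```text
[ 0.3955 -0.408   0.018 ] 255.0
[0.4496 0.2618 0.018 ] 46.0
[0.4575 0.3923 0.018 ] 90.5
[0.5524 0.2833 0.018 ] 134.5
[0.5689 0.3982 0.018 ] 193.5
go [0.552  0.283  0.2264] units [-2.831 12.911 -0.074] yaw -175.0 t 12.3
```

jog_arm(motion=[-0.22,0.99,0,0,0,0,-0.2,-0.22,0.99,0,0,0,0,-0.2,-0.22,0.99,0,0,0,0,-0.2,-0.22,0.99,0,0,0,0,-0.2,-0.22,0.99,0,0,0,0,-0.2,-0.22,0.99,0,0,0,0,-0.2,-0.22,0.99,0,0,0,0,-0.2,-0.22,0.99,0,0,0,0,-0.2,-0.22,0.99,0,0,0,0,-0.2,-0.22,0.99,0,0,0,0,-0.2,-0.22,0.99,0,0,0,0,-0.2,-0.22,0.99,0,0,0,0,-0.2])

```text
time: 13.85
position: [0.5472, 0.2416, 0.2209]
tool_rot: [-0.043, 0.999, -0.001, -0.003]
ft_force: [0.8, -0.3, -0.5]
grip_width: 0.0522
grip_force: 0.0
```

jog_arm(motion=[-0.2,0.99,0,0,0,0,-0.2,0,0,0,0,0,1,-0.2,0,0,0,0,0,1,-0.2,0,0,0,0,0,1,-0.2,0,0,0,0,0,1,-0.2,0,0,0,0,0,1,-0.2,0,0,0,0,0,1,-0.2,0,0,0,0,0,1,-0.2,0,0,0,0,0,1,-0.2,0,0,0,0,0,1,-0.2,0,0,0,0,0,1,-0.2,0,0,0,0,0,1,-0.2])

```text
time: 15.35
position: [0.5516, 0.2803, 0.2208]
tool_rot: [0.335, 0.942, -0.002, -0.002]
ft_force: [-0.2, 0.9, 0.4]
grip_width: 0.0521
grip_force: 0.0
```

jog_arm(motion=[0,0,0,0,0,1,-0.2,0,0,0,0,0,1,-0.2,0,0,0,0,0,1,-0.2,0,0,0,0,0,1,-0.2,0,0,0,0,0,1,-0.2,0,0,0,0,0,1,-0.2,0,0,0,0,0,1,-0.2,0,0,0,0,0,1,-0.2,0,0,0,0,0,1,-0.2,0,0,0,0,0,1,-0.2,0,0,0,0,0,1,-0.2,0,0,0,0,0,0.5,-0.2])

```text
time: 16.85
position: [0.5519, 0.2804, 0.2212]
tool_rot: [0.676, 0.737, -0.002, -0.001]
ft_force: [0.6, 0.7, -1.0]
grip_width: 0.0521
grip_force: 0.0
```

jog_arm(motion=[0,0,1,0,0,0,-0.2,0,0,1,0,0,0,-0.2,0,0,0.3,0,0,0,-0.2,0,0,0,0,0,0,-0.2])

```text
time: 17.35
position: [0.5526, 0.2807, 0.1305]
tool_rot: [0.676, 0.737, -0.001, -0.001]
ft_force: [0.0, 0.1, 0.3]
grip_width: 0.0524
grip_force: 0.0
```

```bash
cat >> h.py <<'E'
def look(name,z=.018,lo=150):
    """wrist picture: yellow tops, and the disc centre from the dot when there is one"""
    C=cam("wrist");im=robot.camera("wrist");cv2.imwrite(f"pics/{name}.png",im)
    g=cv2.cvtColor(im,cv2.COLOR_BGR2GRAY)
    for X,a,(u,v),r in yellow(im,C,z,lo,20000):
        m=np.zeros_like(g);cv2.circle(m,(int(u),int(v)),max(3,int(r*.55)),255,-1)
        d=((g<60)&(m>0)).astype(np.uint8);n,_,st,ce=cv2.connectedComponentsWithStats(d)
        D=[ (ray(C,*ce[i],z)[:2].round(4),int(st[i,4])) for i in range(1,n) if st[i,4]>3]
        print("blob",X[:2].round(4),"px",np.round((u,v,r),1),"dot",D)
E
python3 - <<'E'
from h import *
o=robot.get_obs();print(o["position"],o["grip_width"],yaw())
look("w3")
E
```

```text
[0.552644   0.28068076 0.13051094] 0.05237660848566208 94.95333573891982
blob [0.502  0.1096] px [256.5 361.   36.5] dot [(array([0.5018, 0.0961]), 454)]
blob [0.7174 0.1275] px [476. 362.  98.] dot [(array([0.7083, 0.1647]), 2508), (array([0.7229, 0.1036]), 3273)]
blob [0.6635 0.1904] px [434.  303.   28.4] dot [(array([0.6545, 0.2021]), 15), (array([0.6743, 0.1925]), 76), (array([0.6627, 0.1767]), 23)]
blob [0.4536 0.1724] px [206.  302.5  28.7] dot [(array([0.4443, 0.1732]), 157), (array([0.4601, 0.1729]), 290)]
blob [0.4518 0.2631] px [201.9 209.9  15.3] dot [(array([0.4494, 0.2597]), 5)]
blob [0.5534 0.2836] px [324.3 196.7  22. ] dot [(array([0.5536, 0.2812]), 9)]
blob [0.46   0.3904] px [209.5  46.   23.8] dot [(array([0.4578, 0.3905]), 6)]
blob [0.5688 0.3966] px [359.1  50.7  32. ] dot [(array([0.5693, 0.3965]), 7)]
```

View pics/w3.png

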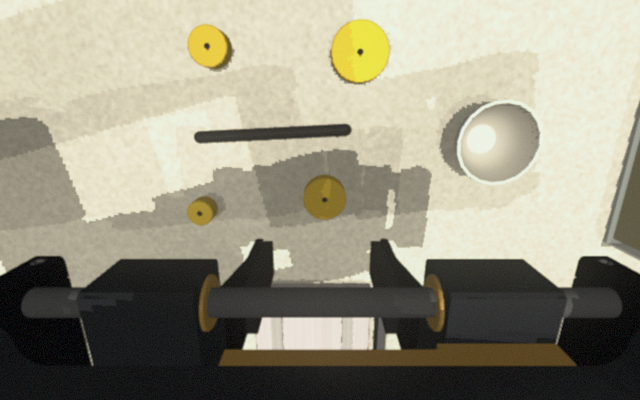

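The wrist view shows all four blanks: b1 (201,212), b2 (207,46), b3 (324,197) and b4 (360,51). The pen is clear, and b3's dot is within 1 mm of the tool axis, so I'll grasp b3.

jog_arm(motion=[0.01,0.02,0.9,0,0,0,-0.2,0,0,0.9,0,0,0,-0.2,0,0,0.7,0,0,0,-0.2,0,0,0.31,0,0,0,-0.2,0,0,0,0,0,0,-0.2,0,0,0,0,0,0,1,0,0,0,0,0,0,1,0,0,0,0,0,0,1,0,0,0,0,0,0,1,0,0,0,0,0,0,1], grip_force=15)

```text
time: 18.65
position: [0.5547, 0.2816, 0.0203]
tool_rot: [0.676, 0.737, 0.001, 0.001]
ft_force: [-0.7, -0.5, 5.5]
grip_width: 0.035
grip_force: 15.0
```

jog_arm(motion=[0,0,-0.6,0,0,0,1,0,0,-0.95,0,0,0,1,0,0,-0.95,0,0,0,1,0,0,-0.95,0,0,0,1,0,0,-0.95,0,0,0,1,0,0,-0.95,0,0,0,1,-0.5,0,0,0,0,0,1,-0.85,0,0,0,0,0,1,-0.9,0,0,0,0,0,1,-0.9,0,0,0,0,0,1,-0.9,0,0,0,0,0,1,-0.9,0,0,0,0,0,1])

```text
time: 20.15
position: [0.5697, 0.0821, 0.2314]
tool_rot: [0.676, 0.737, -0.001, -0.001]
ft_force: [-0.2, 0.2, -0.9]
grip_width: 0.0349
grip_force: 15.0
```

jog_arm(motion=[-0.9,-0.05,0,0,0,0,1,-0.9,-0.05,0,0,0,0,1,-0.9,-0.05,0,0,0,0,1,-0.9,-0.05,0,0,0,0,1,-0.9,-0.05,0,0,0,0,1,-0.9,-0.05,0,0,0,0,1,-0.9,-0.05,0,0,0,0,1,-0.9,0,0,0,0,0,1,-0.9,0,0,0,0,0,1,-0.5,0,0,0,0,0,1,0,0,0,0,0,0,1])

```text
time: 21.52
position: [0.586, -0.2609, 0.2319]
tool_rot: [0.677, 0.736, -0.0, -0.001]
ft_force: [-0.2, 1.0, -0.7]
grip_width: 0.0351
grip_force: 15.0
```

```bash
python3 - <<'E'
from h import *
o=robot.get_obs();print(o["position"],o["grip_width"],yaw())
go([.5868,-.2601,.10])
C=cam("wrist");cv2.imwrite("pics/w4.png",robot.camera("wrist"))
for i,k in enumerate([.075,.025,-.025,-.075]): print(i+1,proj(C,[.5846-.0872*k,-.2352+.996*k,.034]))
E
```

```text
[ 0.5859628  -0.26086695  0.23194871] 0.035066248445206574 94.8203348165978
go [ 0.5868 -0.2601  0.1   ] units [0.013 0.027 3.299] yaw 94.8 t 21.5
1 [323.32982871  77.56785413]
2 [323.38176586 129.06329626]
3 [323.42936808 176.2606789 ]
4 [323.47315636 219.67655056]
```

View pics/w4.png

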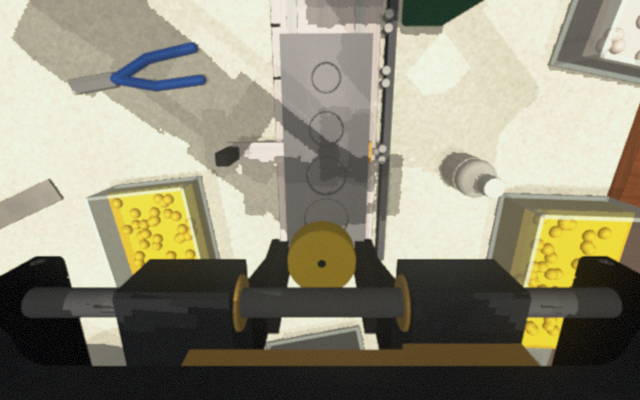

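The blank is held at (321,262), and the nests are at about (326,77), (326,128), (325,176) and (326,217), slightly to the right of the prediction. I'll measure both against each other.

```bash
python3 - <<'E'
from h import *
C=cam("wrist");o=robot.get_obs()
im=cv2.imread("pics/w4.png");g=cv2.cvtColor(im,cv2.COLOR_BGR2GRAY)
b=cv2.resize(g[55:210,280:375],None,fx=4,fy=4,interpolation=cv2.INTER_CUBIC)
c=cv2.HoughCircles(cv2.GaussianBlur(b,(7,7),0),cv2.HOUGH_GRADIENT_ALT,1.5,100,param1=60,param2=.5,minRadius=40,maxRadius=95)
for u,v,r in (c[0] if c is not None else []):
    u,v=280+u/4,55+v/4; print("nest",ray(C,u,v,.034).round(4),round(u,1),round(v,1),r/4)
z=o["position"][2]-.0203+.018
m=((g<60)*255).astype(np.uint8)[255:275,305:340];mu=cv2.moments(m);p=(305+mu['m10']/mu['m00'],255+mu['m01']/mu['m00'])
print("dot",p,ray(C,*p,z),"tcp",o["position"])
E
```

```text
nest [ 0.5807 -0.1587  0.034 ] 326.1 77.5 15.545667
nest [ 0.5807 -0.1587  0.034 ] 326.1 77.5 13.362143
nest [ 0.5869 -0.2063  0.034 ] 328.0 127.0 17.104328
dot (321.1578947368421, 263.39473684210526) [ 0.58463936 -0.25963759  0.2298816 ] tcp [ 0.58598451 -0.25948409  0.2321816 ]
```

jog_arm(motion=[0,0.1,0.65,0,0,0,1,0,0,0.65,0,0,0,1,0,0,0.65,0,0,0,1,0,0,0.65,0,0,0,1,0,0,0,0,0,0,1,0,0,0,0,0,0,1])

```text
time: 22.32
position: [0.5913, -0.2588, 0.13]
tool_rot: [0.676, 0.737, 0.0, 0.0]
ft_force: [0.5, 0.6, 0.4]
grip_width: 0.035
grip_force: 15.0
```

```bash
python3 - <<'E'
from h import *
C=cam("wrist");o=robot.get_obs();im=robot.camera("wrist");print(o["position"],yaw())
for i,k in enumerate([.075,.025,-.025,-.075]): print(i+1,proj(C,[.5884-.0872*k,-.2332+.996*k,.034]).round(1))
print("blank",proj(C,o["position"]-[0,0,.0023]))
cv2.imwrite("pics/w5.png",im[0:300,200:460])
cv2.imwrite("pics/w5b.png",cv2.resize(im[0:300,200:460],None,fx=2,fy=2,interpolation=cv2.INTER_CUBIC))
E
```

```text
[ 0.59131099 -0.25877421  0.13004308] 94.99887661038403
1 [322.   68.6]
2 [321.9 141.2]
3 [321.9 205.3]
4 [321.8 262.5]
blank [323.77338635 263.32426741]
```

View pics/w5b.png

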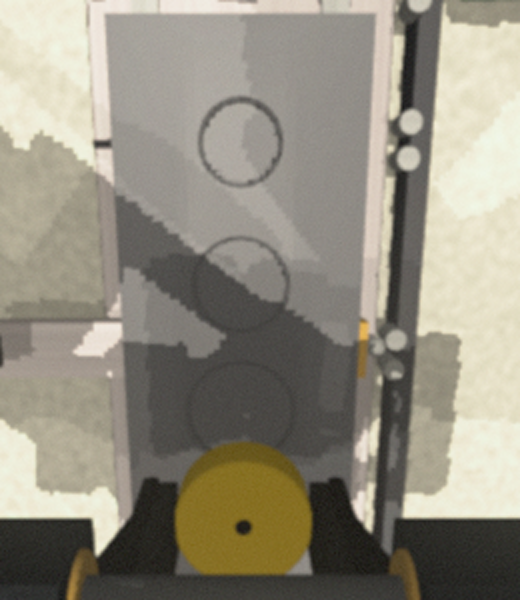

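Nests 1, 2 and 3 are at (240,141), (240,284) and (240,408) in the crop, and the held dot is at (243,527). These match the corrected slide estimate within 1 mm, and the pointer faces the loading mark. Placing b3.

jog_arm(motion=[0.03,-0.015,0.6,0,0,0,1,0,0,0.6,0,0,0,1,0,0,0.4,0,0,0,1,0,0,0.2,0,0,0,1,0,0,0.1,0,0,0,1,0,0,0.09,0,0,0,1,0,0,0,0,0,0,1])

```text
time: 23.25
position: [0.5902, -0.2585, 0.0498]
tool_rot: [0.676, 0.737, 0.0, 0.0]
ft_force: [-0.5, -0.5, -0.3]
grip_width: 0.0351
grip_force: 15.0
```

jog_arm(motion=[0,0,0,0,0,0,0,0,0,0,0,0,0,0,0,0,0,0,0,0,-0.1,0,0,-0.3,0,0,0,-0.2,0,0,-0.8,0,0,0,-0.2,0,0,-0.9,0,0,0,-0.2,0,0,-0.9,0,0,0,-0.3,0,0,-0.9,0,0,0,-0.3,0,0,-0.8,0,0,0,-0.3,0,0,0,0,0,0,-0.3])

```text
time: 24.5
position: [0.5918, -0.2594, 0.2377]
tool_rot: [0.676, 0.737, 0.001, 0.004]
ft_force: [-0.3, -0.1, -0.2]
grip_width: 0.0568
grip_force: 0.0
```

```bash
python3 - <<'E'
from h import *
o=robot.get_obs();print(o["position"],o["grip_width"])
print("expect nest3 top px",proj(cam("wrist"),[.5906,-.2577,.047]))
look("w6",z=.047)
go([.5693,.3965,.2319])
E
```

```text
[ 0.59178313 -0.25942096  0.2377092 ] 0.05683477137738232
expect nest3 top px [320.25510438 175.64439014]
blob [ 0.7227 -0.4926] px [407. 362. 177.] dot [(array([ 0.6942, -0.3756]), 1118), (array([ 0.7651, -0.4283]), 3988), (array([ 0.6389, -0.3919]), 5), (array([ 0.75  , -0.4196]), 22), (array([ 0.7283, -0.5254]), 6413)]
blob [ 0.7495 -0.4018] px [441.4 302.9  28.1] dot [(array([ 0.7396, -0.3863]), 41), (array([ 0.7633, -0.3971]), 53), (array([ 0.7502, -0.4192]), 19)]
blob [ 0.4617 -0.4248] px [201.  302.5  28.9] dot [(array([ 0.4672, -0.4251]), 227), (array([ 0.4472, -0.4231]), 63), (array([ 0.4775, -0.4183]), 13)]
blob [ 0.8782 -0.3068] px [570.  239.   51.6] dot [(array([ 0.9025, -0.3317]), 67)]
blob [ 0.8086 -0.306 ] px [510.  233.6  25.1] dot []
blob [ 0.4056 -0.3331] px [148.  228.   53.8] dot []
blob [ 0.4565 -0.3211] px [194.  221.5  37.6] dot []
blob [ 0.5891 -0.2573] px [318.9 175.1  17.6] dot [(array([ 0.5892, -0.2589]), 5)]
go [0.5693 0.3965 0.2319] units [16.364  0.884  0.055] yaw 95.0 t 24.6
```

jog_arm(motion=[0.96,0.052,0,0,0,0,-0.3,0.96,0.052,0,0,0,0,-0.3,0.96,0.052,0,0,0,0,-0.3,0.96,0.052,0,0,0,0,-0.3,0.96,0.052,0,0,0,0,-0.3,0.96,0.052,0,0,0,0,-0.3,0.96,0.052,0,0,0,0,-0.3,0.96,0.052,0,0,0,0,-0.3,0.96,0.052,0,0,0,0,-0.3,0.96,0.052,0,0,0,0,-0.3,0.96,0.052,0,0,0,0,-0.3,0.96,0.052,0,0,0,0,-0.3])

```text
time: 26.05
position: [0.5739, 0.2039, 0.2318]
tool_rot: [0.676, 0.737, -0.001, -0.001]
ft_force: [1.0, -1.2, 0.1]
grip_width: 0.0566
grip_force: 0.0
```

jog_arm(motion=[0.96,0.052,0,0,0,0,-0.3,0.96,0.052,0,0,0,0,-0.3,0.96,0.052,0,0,0,0,-0.3,0.96,0.052,0,0,0,0,-0.3,0.96,0.052,0,0,0,0,-0.3,0,0,0.9,0,0,0,-0.3,0,0,0.9,0,0,0,-0.3,0,0,0.9,0,0,0,-0.3,0,0,0,0,0,0,-0.3])

```text
time: 27.18
position: [0.5654, 0.3933, 0.1205]
tool_rot: [0.676, 0.737, -0.005, -0.002]
ft_force: [-0.6, -0.5, -0.0]
grip_width: 0.0565
grip_force: 0.0
```

```bash
python3 - <<'E'
from h import *
o=robot.get_obs();print(o["position"],o["grip_width"])
look("w7");go([.57,.3965,.019])
im=robot.camera("top")
for X,a,p,r in yellow(im,cam("top"),lo=15,hi=600): print(X.round(4),a)
E
```

```text
[0.56540229 0.39328927 0.12046091] 0.056501800836657935
blob [0.6575 0.2411] px [406.5 363.5 177.5] dot [(array([0.6332, 0.3251]), 1512), (array([0.6871, 0.2899]), 3894), (array([0.6399, 0.3022]), 8), (array([0.6471, 0.3001]), 5), (array([0.6027, 0.291 ]), 4), (array([0.6092, 0.2916]), 4), (array([0.6137, 0.2918]), 6), (array([0.661 , 0.2188]), 6453)]
blob [0.6768 0.3105] px [441.  302.5  28.7] dot [(array([0.6721, 0.3217]), 39), (array([0.6876, 0.3141]), 39)]
blob [0.4646 0.2906] px [201.5 302.5  28.5] dot [(array([0.4689, 0.291 ]), 409), (array([0.4534, 0.2922]), 66)]
blob [0.4602 0.3938] px [193.  191.5  20.3] dot []
blob [0.5692 0.3986] px [329.5 197.4  27. ] dot [(array([0.5693, 0.3963]), 11)]
go [0.57   0.3965 0.019 ] units [0.056 0.086 2.602] yaw 95.0 t 27.2
[0.4496 0.2618 0.018 ] 51.5
[0.4573 0.3919 0.018 ] 99.0
[0.5705 0.3988 0.018 ] 140.0
[ 0.594  -0.2609  0.018 ] 160.5
```

jog_arm(motion=[0.065,0.1,0.8,0,0,0,-0.3,0,0,0.9,0,0,0,-0.3,0,0,0.5,0,0,0,-0.3,0,0,0.31,0,0,0,-0.3,0,0,0,0,0,0,-0.3,0,0,0,0,0,0,1,0,0,0,0,0,0,1,0,0,0,0,0,0,1,0,0,0,0,0,0,1,0,0,0,0,0,0,1])

```text
time: 28.52
position: [0.5734, 0.3983, 0.0263]
tool_rot: [0.676, 0.737, 0.001, 0.0]
ft_force: [-0.8, -0.3, 5.7]
grip_width: 0.0417
grip_force: 15.0
```

jog_arm(motion=[0,0,-0.6,0,0,0,1,0,0,-0.95,0,0,0,1,0,0,-0.95,0,0,0,1,0,0,-0.95,0,0,0,1,0,0,-0.95,0,0,0,1,0,0,-0.95,0,0,0,1,-0.5,-0.04,0,0,0,0,1,-0.9,-0.05,0,0,0,0,1,-0.9,-0.05,0,0,0,0,1,-0.9,-0.05,0,0,0,0,1,-0.9,-0.05,0,0,0,0,1,-0.9,-0.05,0,0,0,0,1])

```text
time: 30.02
position: [0.5769, 0.1954, 0.237]
tool_rot: [0.676, 0.737, -0.002, -0.001]
ft_force: [-1.0, -1.4, -0.2]
grip_width: 0.0414
grip_force: 15.0
```

jog_arm(motion=[-0.9,-0.05,0,0,0,0,1,-0.9,-0.05,0,0,0,0,1,-0.9,-0.05,0,0,0,0,1,-0.9,-0.05,0,0,0,0,1,-0.9,-0.05,0,0,0,0,1,-0.9,-0.05,0,0,0,0,1,-0.9,-0.05,0,0,0,0,1,-0.9,-0.05,0,0,0,0,1,-0.9,-0.05,0,0,0,0,1,-0.9,-0.05,0,0,0,0,1,-0.9,-0.05,0,0,0,0,1,-0.9,-0.05,0,0,0,0,1])

```text
time: 31.52
position: [0.5899, -0.2359, 0.2369]
tool_rot: [0.676, 0.737, -0.001, -0.002]
ft_force: [-0.2, -0.2, -0.2]
grip_width: 0.0413
grip_force: 15.0
```

jog_arm(motion=[-0.9,-0.03,0,0,0,0,1,-0.9,-0.03,0,0,0,0,1,0,0,0.65,0,0,0,1,0,0,0.65,0,0,0,1,0,0,0.65,0,0,0,1,0,0,0.6,0,0,0,1,0,0,0,0,0,0,1,0,0,0,0,0,0,1])

```text
time: 32.52
position: [0.5952, -0.3069, 0.137]
tool_rot: [0.676, 0.737, -0.0, -0.0]
ft_force: [0.6, 0.3, 0.8]
grip_width: 0.0413
grip_force: 15.0
```

```bash
python3 - <<'E'
from h import *
C=cam("wrist");o=robot.get_obs();im=robot.camera("wrist");print(o["position"],yaw(),o["grip_width"])
for i,k in enumerate([.075,.025,-.025,-.075]): print(i+1,proj(C,[.5884-.0872*k,-.2332+.996*k,.034]).round(1))
print("b3 dot",proj(C,[.5906,-.2581,.047]),"held",proj(C,o["position"]-[0,0,.0023]))
go([.5949,-.3079,.05])
cv2.imwrite("pics/w8.png",cv2.resize(im[0:300,200:460],None,fx=2,fy=2,interpolation=cv2.INTER_CUBIC))
E
```

```text
[ 0.59517449 -0.3069258   0.13696828] 94.93608217058645 0.04131555303636676
1 [322.5  -7.6]
2 [322.5  72.1]
3 [322.5 142.3]
4 [322.5 204.7]
b3 dot [322.5589247 144.6670848] held [323.77678721 263.32490231]
go [ 0.5949 -0.3079  0.05  ] units [-0.015 -0.023  2.193] yaw 94.9 t 32.6
```

View pics/w8.png

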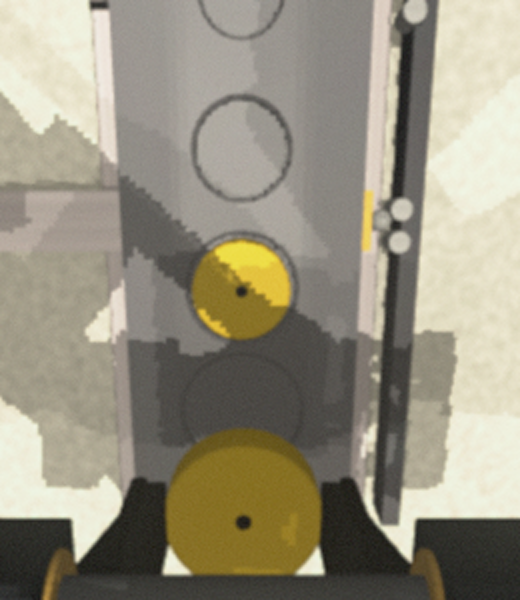

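B3 is seated in its nest, with its dot at (241,291). Nest 4's rim shows just ahead of the held b4 at (243,521), and b4 sits about 1.5 mm to the −y side of the tool, which the current pose already allows for. Lowering.

jog_arm(motion=[0.01,-0.015,0.6,0,0,0,1,0,0,0.6,0,0,0,1,0,0,0.4,0,0,0,1,0,0,0.2,0,0,0,1,0,0,0.12,0,0,0,1,0,0,0.1,0,0,0,1,0,0,0,0,0,0,1])

```text
time: 33.45
position: [0.5951, -0.3064, 0.0565]
tool_rot: [0.676, 0.737, 0.0, 0.0]
ft_force: [0.8, 0.2, -1.2]
grip_width: 0.0408
grip_force: 15.0
```

jog_arm(motion=[0,0,0,0,0,0,-0.1,0,0,0,0,0,0,-0.2,0,0,0,0,0,0,-0.3,0,0,-0.3,0,0,0,-0.3,0,0,-0.8,0,0,0,-0.3,0,0,-0.9,0,0,0,-0.3,0,0,-0.9,0,0,0,-0.3,0,0,-0.9,0,0,0,-0.3,0,0,-0.8,0,0,0,-0.3,0,0,0,0,0,0,-0.3,0,0,0,0,0,0,-0.3])

```text
time: 34.83
position: [0.5944, -0.3059, 0.24]
tool_rot: [0.676, 0.737, -0.0, -0.001]
ft_force: [0.4, 0.0, -0.1]
grip_width: 0.057
grip_force: 0.0
```

```bash
python3 - <<'E'
from h import *
o=robot.get_obs();print(o["position"],o["grip_width"])
C=cam("wrist");im=robot.camera("wrist");cv2.imwrite("pics/w9.png",im)
for X,a,p,r in yellow(im[:250],C,.047,100,4000): print(X.round(4),a,np.round(p,1),round(r,1))
for k in(-.025,-.075): print(proj(C,[.5884-.0872*k,-.2332+.996*k,.047]).round(1))
for X,a,p,r in yellow(robot.camera("top"),cam("top"),lo=15,hi=600): print("top",X.round(4),a)
go([.4580,.3905,.236])
E
```

```text
[ 0.59444515 -0.30591663  0.24002445] 0.05696180710256762
[ 0.8111 -0.3216  0.047 ] 949.0 [518.  208.3] 42.1
[ 0.5939 -0.3067  0.047 ] 1260.0 [321.9 178.5] 20.7
[ 0.4563 -0.3388  0.047 ] 508.0 [193.  196.5] 54.6
[ 0.5892 -0.2582  0.047 ] 949.5 [321.4 132.1] 18.1
[322.8 132.1]
[322.8 179.6]
top [ 0.3926 -0.4178  0.018 ] 177.0
top [0.4496 0.2618 0.018 ] 46.0
top [0.4574 0.3923 0.018 ] 89.5
top [ 0.5942 -0.2609  0.018 ] 156.0
go [0.458  0.3905 0.236 ] units [17.634 -1.888  0.111] yaw 94.9 t 34.9
```

jog_arm(motion=[0,0,0,0,0,1,0,0,0,0,0,0,1,0,0,0,0,0,0,1,0,0,0,0,0,0,1,0,0,0,0,0,0,1,0,0,0,0,0,0,1,0,0,0,0,0,0,1,0,0,0,0,0,0,1,0,0,0,0,0,0,0.73,0,0,0,0,0,0,0,0])

```text
time: 36.17
position: [0.5944, -0.306, 0.2388]
tool_rot: [0.866, 0.5, -0.001, -0.001]
ft_force: [-0.2, 0.1, 0.4]
grip_width: 0.0436
grip_force: 0.0
```

jog_arm(motion=[0.955,-0.833,0,0,0,0,0,0.955,-0.833,0,0,0,0,0,0.955,-0.833,0,0,0,0,0,0.955,-0.833,0,0,0,0,0,0.955,-0.833,0,0,0,0,0,0.955,-0.833,0,0,0,0,0,0.955,-0.833,0,0,0,0,0,0.955,-0.833,0,0,0,0,0,0.955,-0.833,0,0,0,0,0,0.955,-0.833,0,0,0,0,0,0.955,-0.833,0,0,0,0,0,0.955,-0.833,0,0,0,0,0])

```text
time: 37.67
position: [0.4769, 0.292, 0.2398]
tool_rot: [0.866, 0.501, -0.0, -0.0]
ft_force: [0.7, -0.3, 0.2]
grip_width: 0.0434
grip_force: 0.0
```

jog_arm(motion=[0.955,-0.833,0,0,0,0,0,0.955,-0.833,0,0,0,0,0,0,0,1,0,0,0,0,0,0,1,0,0,0,0,0,0,1,0,0,0,0,0,0,0,0,0,0,0,0,0,0,0,0,0,0])

```text
time: 38.55
position: [0.4587, 0.3904, 0.1212]
tool_rot: [0.866, 0.5, 0.001, -0.0]
ft_force: [-0.4, 0.1, -0.5]
grip_width: 0.0433
grip_force: 0.0
```

```bash
python3 - <<'E'
from h import *
o=robot.get_obs();print(o["position"],o["grip_width"],yaw())
C=cam("wrist");print(proj(C,[.458,.3905,.018]))
look("w10");go([.4585,.3905,.02])
E
```

```text
[0.45873653 0.39037044 0.12115526] 0.043324535352221985 60.04597562909043
[320.85751118 203.32965205]
blob [0.4247 0.2238] px [378.  364.5 178. ] dot [(array([0.4604, 0.3042]), 1344), (array([0.4938, 0.2949]), 10), (array([0.4818, 0.2439]), 3348), (array([0.4039, 0.3175]), 15), (array([0.4085, 0.3117]), 6), (array([0.4242, 0.3   ]), 6), (array([0.3984, 0.3059]), 141), (array([0.4324, 0.2939]), 6), (array([0.4366, 0.2875]), 4), (array([0.4153, 0.2048]), 6515)]
blob [0.4863 0.2672] px [417.5 302.5  28.7] dot [(array([0.4887, 0.2812]), 20), (array([0.4957, 0.2639]), 85)]
blob [0.3379 0.3529] px [225.  302.5  28.6] dot [(array([0.3303, 0.3593]), 107), (array([0.3423, 0.3504]), 384)]
blob [0.4589 0.3923] px [320.6 200.9  18.7] dot [(array([0.4577, 0.3905]), 12)]
go [0.4585 0.3905 0.02  ] units [-0.018 -0.018  2.548] yaw 60.0 t 38.6
```

jog_arm(motion=[-0.01,-0.01,0.8,0,0,0,0,0,0,0.9,0,0,0,0,0,0,0.55,0,0,0,0,0,0,0.33,0,0,0,0,0,0,0,0,0,0,0,0,0,0,0,0,0,1,0,0,0,0,0,0,1,0,0,0,0,0,0,1,0,0,0,0,0,0,1,0,0,0,0,0,0,1])

```text
time: 39.85
position: [0.4581, 0.3902, 0.0182]
tool_rot: [0.866, 0.5, 0.001, 0.0]
ft_force: [-0.5, 0.2, 5.8]
grip_width: 0.0285
grip_force: 15.0
```

jog_arm(motion=[0,0,-0.6,0,0,0,1,0,0,-0.95,0,0,0,1,0,0,-0.95,0,0,0,1,0,0,-0.95,0,0,0,1,0,0,-0.95,0,0,0,1,0,0,-0.95,0,0,0,1,-0.5,0.45,0,0,0,0,1,-0.87,0.78,0,0,0,0,1,-0.87,0.78,0,0,0,0,1,-0.87,0.78,0,0,0,0,1,-0.87,0.78,0,0,0,0,1,-0.87,0.78,0,0,0,0,1])

```text
time: 41.35
position: [0.5112, 0.1334, 0.231]
tool_rot: [0.866, 0.5, -0.0, -0.0]
ft_force: [0.8, 0.2, -0.6]
grip_width: 0.0281
grip_force: 15.0
```

jog_arm(motion=[-0.87,0.78,0,0,0,0,1,-0.87,0.78,0,0,0,0,1,-0.87,0.78,0,0,0,0,1,-0.87,0.78,0,0,0,0,1,-0.87,0.78,0,0,0,0,1,-0.87,0.78,0,0,0,0,1,-0.87,0.78,0,0,0,0,1,-0.4,0.41,0,0,0,0,1,0,0,0,0,0,0,1])

```text
time: 42.48
position: [0.585, -0.2081, 0.2307]
tool_rot: [0.866, 0.499, 0.0, -0.0]
ft_force: [-1.3, -0.0, 0.6]
grip_width: 0.0284
grip_force: 15.0
```

```bash
python3 - <<'E'
from h import *
o=robot.get_obs();print(o["position"],o["grip_width"],yaw())
go([.5862,-.2083,.13])
E
```

```text
[ 0.58500615 -0.20811152  0.23068086] 0.0284332000656086 59.9168294577778
go [ 0.5862 -0.2083  0.13  ] units [0.01  0.03  2.517] yaw 59.9 t 42.5
```

jog_arm(motion=[0.01,0.03,0.65,0,0,0,1,0,0,0.65,0,0,0,1,0,0,0.65,0,0,0,1,0,0,0.55,0,0,0,1,0,0,0,0,0,0,1,0,0,0,0,0,0,1])

```text
time: 43.22
position: [0.5866, -0.2065, 0.132]
tool_rot: [0.866, 0.501, 0.0, 0.0]
ft_force: [-0.5, 0.6, 0.3]
grip_width: 0.0281
grip_force: 15.0
```

```bash
cat >> h.py <<'E'
def held(off):
    """held blank's dot against the TCP, tool axes (x,y) mm; off = TCP height above its underside"""
    C=cam("wrist");o=robot.get_obs();g=cv2.cvtColor(robot.camera("wrist"),cv2.COLOR_BGR2GRAY)
    u,v=proj(C,o["position"]+[0,0,.018-off]).round().astype(int)
    m=((g<60)*255).astype(np.uint8)[v-9:v+10,u-9:u+10];n,_,s,c=cv2.connectedComponentsWithStats(m)
    R=Ro.from_quat(o["tool_rot"]).as_matrix()
    for i in range(1,n):
        p=c[i]+[u-9,v-9]; print("held dot px",p.round(1),"n",s[i,4],"tool mm",(R.T@(ray(C,*p,o["position"][2]+.018-off)-o["position"])*1e3).round(1))
E
python3 - <<'E'
from h import *
o=robot.get_obs();print(o["position"],o["grip_width"])
held(.0182); go([.5862,-.2083,.049])
E
```

```text
[ 0.58663822 -0.20648283  0.13198827] 0.02812341351305466
held dot px [321.2 264. ] n 39 tool mm [ 0.2 -0.6  0.2]
go [ 0.5862 -0.2083  0.049 ] units [-3.900e-02 -2.000e-03  2.085e+00] yaw 60.1 t 43.3
```

jog_arm(motion=[-0.04,0,0.6,0,0,0,1,0,0,0.6,0,0,0,1,0,0,0.45,0,0,0,1,0,0,0.2,0,0,0,1,0,0,0.13,0,0,0,1,0,0,0.11,0,0,0,1,0,0,0,0,0,0,1])

```text
time: 44.15
position: [0.5855, -0.209, 0.0476]
tool_rot: [0.866, 0.5, 0.0, 0.0]
ft_force: [0.5, 0.0, 0.2]
grip_width: 0.0284
grip_force: 15.0
```

jog_arm(motion=[0,0,0,0,0,0,0.2,0,0,0,0,0,0,0.2,0,0,0,0,0,0,0.2,0,0,-0.3,0,0,0,0.2,0,0,-0.8,0,0,0,0.2,0,0,-0.9,0,0,0,0.2,0,0,-0.9,0,0,0,0.2,0,0,-0.9,0,0,0,0.2,0,0,-0.8,0,0,0,0.2,0,0,0,0,0,0,0.2,0,0,0,0,0,0,0.2])

```text
time: 45.52
position: [0.5849, -0.2086, 0.2312]
tool_rot: [0.866, 0.5, -0.0, -0.0]
ft_force: [0.4, -0.3, 0.3]
grip_width: 0.0346
grip_force: 0.0
```

```bash
python3 - <<'E'
from h import *
o=robot.get_obs();print(o["position"],o["grip_width"])
C=cam("wrist");im=robot.camera("wrist");cv2.imwrite("pics/w11.png",im)
for X,a,p,r in yellow(im[:250],C,.047,100,4000): print(X.round(4),a,np.round(p,1),round(r,1))
for k in(.025,-.025,-.075): print(proj(C,[.5884-.0872*k,-.2332+.996*k,.047]).round(1))
for X,a,p,r in yellow(robot.camera("top"),cam("top"),lo=15,hi=600): print("top",X.round(4),a)
E
```

```text
[ 0.58486009 -0.20862061  0.23123602] 0.0346398804936271
[ 0.599 -0.301  0.047] 466.5 [374.5 243.5] 19.3
[ 0.59   -0.2563  0.047 ] 891.5 [348.1 214.3] 17.6
[ 0.586  -0.2075  0.047 ] 618.5 [322.2 177.7] 14.8
[ 0.814  -0.3528  0.047 ] 1335.0 [579.5 189. ] 67.8
[ 0.8623 -0.276   0.047 ] 454.0 [605.   98.5] 41.3
[322.8 178.3]
[349.3 215.4]
[374.1 250.1]
top [0.4496 0.2618 0.018 ] 46.0
top [ 0.6131 -0.3248  0.018 ] 27.5
```

jog_arm(motion=[0,0,0,0,0,1,0,0,0,0,0,0,1,0,0,0,0,0,0,1,0,0,0,0,0,0,1,0,0,0,0,0,0,1,0,0,0,0,0,0,1,0,0,0,0,0,0,1,0,0,0,0,0,0,1,0,0,0,0,0,0,1,0,0,0,0,0,0,1,0,0,0,0,0,0,1,0,0,0,0,0,0,1,0])

```text
time: 47.12
position: [0.5847, -0.2086, 0.2298]
tool_rot: [0.995, 0.104, -0.001, -0.001]
ft_force: [0.1, -0.5, 0.3]
grip_width: 0.0429
grip_force: 0.0
```

jog_arm(motion=[0,0,0,0,0,1,0,0,0,0,0,0,1,0,0,0,0,0,0,1,0,0,0,0,0,0,1,0,0,0,0,0,0,1,0,0,0,0,0,0,1,0,0,0,0,0,0,1,0,0,0,0,0,0,1,0,0,0,0,0,0,1,0,0,0,0,0,0,0.25,0,0,0,0,0,0,0,0])

```text
time: 48.5
position: [0.5851, -0.2088, 0.2307]
tool_rot: [0.976, -0.216, -0.001, -0.0]
ft_force: [1.0, -0.5, 0.5]
grip_width: 0.0435
grip_force: 0.0
```

jog_arm(motion=[-0.8,-0.919,0,0,0,0,0,-0.8,-0.919,0,0,0,0,0,-0.8,-0.919,0,0,0,0,0,-0.8,-0.919,0,0,0,0,0,-0.8,-0.919,0,0,0,0,0,-0.8,-0.919,0,0,0,0,0,-0.8,-0.919,0,0,0,0,0,-0.8,-0.919,0,0,0,0,0,-0.8,-0.919,0,0,0,0,0,-0.8,-0.919,0,0,0,0,0])

```text
time: 49.75
position: [0.45, 0.2608, 0.2315]
tool_rot: [0.976, -0.216, 0.0, -0.0]
ft_force: [1.2, -0.1, 0.2]
grip_width: 0.0435
grip_force: 0.0
```

jog_arm(motion=[0,0,0.9,0,0,0,0,0,0,0.9,0,0,0,0,0,0,0.9,0,0,0,0,0,0,0,0,0,0,0,0,0,0,0,0,0,0])

```text
time: 50.38
position: [0.4513, 0.2596, 0.1244]
tool_rot: [0.976, -0.216, 0.001, -0.0]
ft_force: [-0.1, 0.1, -0.2]
grip_width: 0.0434
grip_force: 0.0
```

```bash
python3 - <<'E'
from h import *
o=robot.get_obs();print(o["position"],o["grip_width"],yaw())
C=cam("wrist");print(proj(C,[.4503,.2598,.018]))
look("w12");go([.4503,.2598,.019])
E
```

```text
[0.45134847 0.25955939 0.12436336] 0.043425598883078426 -24.95386965461095
[319.84028819 204.18455376]
blob [0.2804 0.2773] px [378. 364. 178.] dot [(array([0.3598, 0.2411]), 1413), (array([0.3575, 0.2142]), 11), (array([0.3059, 0.2219]), 3516), (array([0.3567, 0.2679]), 6), (array([0.3341, 0.228 ]), 4), (array([0.3431, 0.2614]), 6), (array([0.3435, 0.2724]), 5), (array([0.3458, 0.2857]), 20), (array([0.3504, 0.2956]), 7), (array([0.2598, 0.2854]), 6483)]
blob [0.3288 0.219 ] px [418.  302.5  28.8] dot [(array([0.3392, 0.2205]), 115), (array([0.3261, 0.2095]), 119), (array([0.3341, 0.228 ]), 4), (array([0.319 , 0.2254]), 43)]
blob [0.402  0.3766] px [225.  302.5  28.5] dot [(array([0.4072, 0.3686]), 128), (array([0.4078, 0.385 ]), 104), (array([0.3907, 0.3806]), 46)]
blob [0.4514 0.2587] px [320.5 202.5  14.5] dot [(array([0.4495, 0.2598]), 10)]
go [0.4503 0.2598 0.019 ] units [-0.037  0.017  2.646] yaw -25.0 t 50.4
```

jog_arm(motion=[-0.04,0.01,0.8,0,0,0,0,0,0,0.9,0,0,0,0,0,0,0.6,0,0,0,0,0,0,0.35,0,0,0,0,0,0,0,0,0,0,0,0,0,0,0,0,0,1,0,0,0,0,0,0,1,0,0,0,0,0,0,1,0,0,0,0,0,0,1,0,0,0,0,0,0,1])

```text
time: 51.68
position: [0.4494, 0.2598, 0.0182]
tool_rot: [0.976, -0.216, 0.001, -0.0]
ft_force: [-0.2, 0.3, 6.9]
grip_width: 0.021
grip_force: 15.0
```

jog_arm(motion=[0,0,-0.6,0,0,0,1,0,0,-0.95,0,0,0,1,0,0,-0.95,0,0,0,1,0,0,-0.95,0,0,0,1,0,0,-0.95,0,0,0,1,0,0,-0.95,0,0,0,1,0.4,0.45,0,0,0,0,1,0.75,0.81,0,0,0,0,1,0.75,0.81,0,0,0,0,1,0.75,0.81,0,0,0,0,1,0.75,0.81,0,0,0,0,1,0.75,0.81,0,0,0,0,1])

```text
time: 53.18
position: [0.5233, 0.0251, 0.2313]
tool_rot: [0.976, -0.216, -0.0, -0.0]
ft_force: [-0.3, 0.5, -0.5]
grip_width: 0.0212
grip_force: 15.0
```

jog_arm(motion=[0.75,0.81,0,0,0,0,1,0.75,0.81,0,0,0,0,1,0.75,0.81,0,0,0,0,1,0.75,0.81,0,0,0,0,1,0.26,0.35,0,0,0,0,1,0,0,0,0,0,1,1,0,0,0,0,0,1,1,0,0,0,0,0,1,1,0,0,0,0,0,1,1,0,0,0,0,0,1,1,0,0,0,0,0,1,1,0,0,0,0,0,1,1])

```text
time: 54.68
position: [0.5802, -0.1574, 0.2312]
tool_rot: [0.895, -0.447, -0.001, -0.0]
ft_force: [0.2, 0.6, 0.3]
grip_width: 0.0208
grip_force: 15.0
```

jog_arm(motion=[0,0,0,0,0,1,1,0,0,0,0,0,1,1,0,0,0,0,0,1,1,0,0,0,0,0,1,1,0,0,0,0,0,1,1,0,0,0,0,0,0.5,1,0,0,0,0,0,0,1])

```text
time: 55.55
position: [0.5807, -0.1581, 0.2314]
tool_rot: [0.794, -0.608, -0.0, -0.0]
ft_force: [0.7, 0.5, -0.3]
grip_width: 0.0211
grip_force: 15.0
```

```bash
python3 - <<'E'
from h import *
o=robot.get_obs();print(o["position"],o["grip_width"],yaw(),o["q"][5])
held(.019); go([.5815,-.1589,.13])
C=cam("wrist");im=robot.camera("wrist");cv2.imwrite("pics/w13.png",cv2.resize(im[0:300,190:450],None,fx=2,fy=2,interpolation=cv2.INTER_CUBIC))
for k in(.025,-.025,-.075): print(proj(C,[.5884-.0872*k,-.2332+.996*k,.047]).round(1))
for X,a,p,r in yellow(im[:230],C,.047,100,4000): print(X.round(4),a,np.round(p,1),round(r,1))
E
```

```text
[ 0.58067088 -0.15814333  0.23139033] 0.02111480377836915 -74.91118455362479 2.426662939316187
held dot px [321.2 266.1] n 40 tool mm [0.8 1.4 1. ]
go [ 0.5815 -0.1589  0.13  ] units [ 0.019 -0.014  2.536] yaw -74.9 t 55.6
[327.6 132.9]
[337.1  80.5]
[347.6  22.9]
[ 0.5837 -0.213   0.047 ] 668.0 [331.3 129. ] 15.2
[ 0.5889 -0.259   0.047 ] 1143.0 [339.1  80. ] 20.1
[ 0.4534 -0.3245  0.047 ] 778.0 [499.  48.] 50.0
[ 0.5937 -0.3082  0.047 ] 1894.0 [349.  23.] 26.9
```

View pics/w13.png

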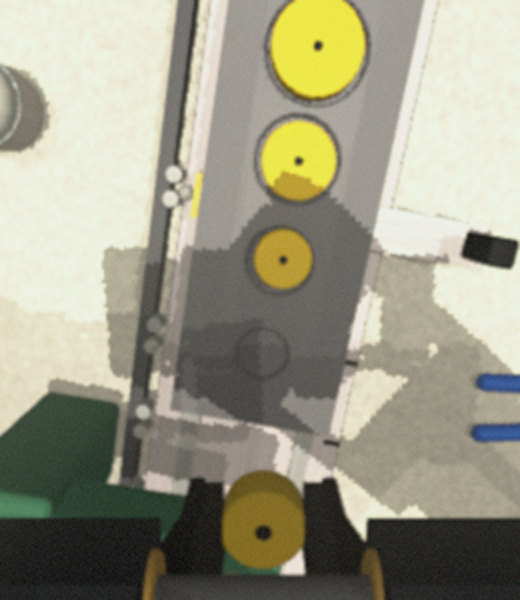

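All three loaded blanks sit flat and concentric in their nests. Nest 1 is at (263,353), and the held b1 is at (263,532).

jog_arm(motion=[0.04,-0.015,0.65,0,0,0,1,0,0,0.65,0,0,0,1,0,0,0.65,0,0,0,1,0,0,0.58,0,0,0,1,0,0,0,0,0,0,1,0,0,0,0,0,0,1,0,0,0,0,0,0,1])

```text
time: 56.52
position: [0.5829, -0.1606, 0.1316]
tool_rot: [0.794, -0.608, 0.001, -0.0]
ft_force: [-0.4, 0.2, 0.6]
grip_width: 0.0213
grip_force: 15.0
```

```bash
python3 - <<'E'
from h import *
o=robot.get_obs();print(o["position"],o["grip_width"],yaw())
held(.0182); go([.5815,-.1589,.0482])
C=cam("wrist");im=robot.camera("wrist");g=cv2.cvtColor(im,cv2.COLOR_BGR2GRAY)
n=proj(C,[.5815,-.1589,.034]);print("nest1 pred",n,"b2 pred",proj(C,[.586,-.2085,.047]))
b=cv2.resize(g[170:245,285:365],None,fx=4,fy=4,interpolation=cv2.INTER_CUBIC)
c=cv2.HoughCircles(cv2.GaussianBlur(b,(5,5),0),cv2.HOUGH_GRADIENT_ALT,1.5,60,param1=40,param2=.3,minRadius=50,maxRadius=110)
if c is not None:
    for u,v,r in c[0]: print("circ",285+u/4,170+v/4,r/4)
for X,a,p,r in yellow(im[:230],C,.047,100,4000): print(X.round(4),a,np.round(p,1),round(r,1))
cv2.imwrite("pics/w14.png",im)
E
```

```text
[ 0.58286749 -0.16058331  0.13164184] 0.02128190848863529 -74.95725856789049
held dot px [321.3 266. ] n 42 tool mm [1.2 1.5 0.2]
go [ 0.5815 -0.1589  0.0482] units [-0.051  0.024  2.084] yaw -75.0 t 56.6
nest1 pred [320.72480341 210.24237845] b2 pred [332.6014571  150.90749272]
circ 321.0 209.75 15.4262905
[ 0.5842 -0.213   0.047 ] 1309.5 [336.8 145.4] 21.2
[ 0.5894 -0.2592  0.047 ] 2376.0 [348.2  76.3] 29.0
[ 0.4524 -0.3126  0.047 ] 2347.5 [573.  50.] 55.9
[ 0.5931 -0.3034  0.047 ] 1711.0 [362.5   2.1] 33.6
```

```bash
python3 - <<'E'
from h import *
P=[];N=[];B=[]
for i in range(10):
    P.append(robot.get_obs()["position"]);im=robot.camera("wrist");g=cv2.cvtColor(im,cv2.COLOR_BGR2GRAY)
    b=cv2.resize(g[170:245,285:365],None,fx=4,fy=4,interpolation=cv2.INTER_CUBIC)
    c=cv2.HoughCircles(cv2.GaussianBlur(b,(5,5),0),cv2.HOUGH_GRADIENT_ALT,1.5,60,param1=40,param2=.3,minRadius=50,maxRadius=110)
    if c is not None: N.append([285+c[0][0][0]/4,170+c[0][0][1]/4,c[0][0][2]/4])
cv2.imwrite("pics/w15.png",cv2.resize(im[160:290,270:370],None,fx=5,fy=5,interpolation=cv2.INTER_CUBIC))
P=np.array(P);print(P.mean(0),P.std(0));print(np.array(N).round(1))
E
```

```text
[ 0.58222314 -0.16026852  0.13078295] [1.99458888e-04 8.95013906e-05 3.68747260e-04]
[[323.6 207.1  16.3]
 [323.2 207.5  16.6]
 [322.5 211.2  19.6]
 [321.  209.4  18.8]
 [321.8 210.5  18.7]
 [319.5 208.2  16. ]]
```

View pics/w15.png

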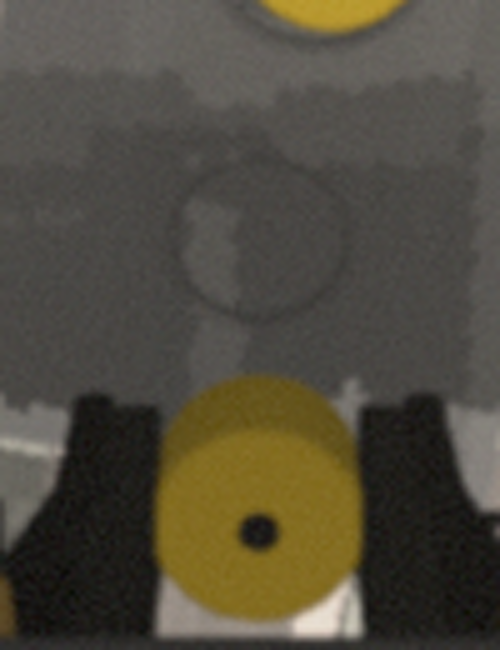

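The close crop shows the nest ring at (263,240) and the held dot at (258,532). The correction is about 1 mm back and 0.6 mm sideways, and then I'll lower b1.

jog_arm(motion=[-0.027,0.015,0.6,0,0,0,1,0,0,0.6,0,0,0,1,0,0,0.45,0,0,0,1,0,0,0.2,0,0,0,1,0,0,0.13,0,0,0,1,0,0,0.085,0,0,0,1,0,0,0,0,0,0,1])

```text
time: 58.0
position: [0.582, -0.1601, 0.0481]
tool_rot: [0.793, -0.609, 0.001, -0.0]
ft_force: [1.6, -4.6, -1.5]
grip_width: 0.0214
grip_force: 15.0
```

jog_arm(motion=[0,0,0,0,0,0,0.3,0,0,0,0,0,0,0.3,0,0,0,0,0,0,0.3,0,0,-0.3,0,0,0,0.3,0,0,-0.8,0,0,0,0.3,0,0,-0.9,0,0,0,0.3,0,0,-0.9,0,0,0,0.3,0,0,-0.9,0,0,0,0.3,0,0,-0.8,0,0,0,0.3,0,0,0,0,0,0,0.3,0,0,0,0,0,0,0.3])

```text
time: 59.38
position: [0.58, -0.1582, 0.231]
tool_rot: [0.794, -0.608, -0.001, 0.0]
ft_force: [-0.6, -1.0, -0.1]
grip_width: 0.0306
grip_force: 0.0
```

```bash
python3 - <<'E'
from h import *
o=robot.get_obs();print(o["position"],o["grip_width"])
C=cam("wrist");im=robot.camera("wrist");cv2.imwrite("pics/w16.png",cv2.resize(im[0:250,190:450],None,fx=2,fy=2,interpolation=cv2.INTER_CUBIC))
for X,a,p,r in yellow(im[:250],C,.047,100,4000): print(X.round(4),a,np.round(p,1),round(r,1))
for k in(.075,.025,-.025,-.075): print(proj(C,[.5884-.0872*k,-.2332+.996*k,.047]).round(1))
E
```

```text
[ 0.58004871 -0.15818651  0.2309989 ] 0.030569660819023136
[ 0.5814 -0.1634  0.047 ] 362.5 [319.7 176.1] 11.5
[ 0.5836 -0.2129  0.047 ] 664.5 [330.5 128.5] 15.2
[ 0.589  -0.2588  0.047 ] 1151.0 [338.   79.5] 20.2
[ 0.454 -0.324  0.047] 812.0 [497.5  47.5] 49.7
[ 0.5941 -0.3079  0.047 ] 1882.5 [347.5  22.2] 27.1
[318.  180.4]
[326.7 132.3]
[336.2  79.7]
[346.6  22. ]
```

```bash
python3 - <<'E'
from h import *
im=cv2.imread("pics/w16.png");h=cv2.cvtColor(im,cv2.COLOR_BGR2HSV);g=cv2.cvtColor(im,cv2.COLOR_BGR2GRAY)
m=cv2.morphologyEx(cv2.inRange(h,(20,110,60),(35,255,255)),cv2.MORPH_CLOSE,np.ones((9,9)))
for c in cv2.findContours(m,0,1)[0]:
    if 600<cv2.contourArea(c)<12000 and 150<cv2.boundingRect(c)[0]<350:
        e=cv2.fitEllipse(c);x,y=map(int,e[0]);k=((g<70)*255).astype(np.uint8)[y-12:y+13,x-12:x+13];M=cv2.moments(k,True)
        print(np.round(e[0],1),np.round(e[1],1),round(e[1][0]/e[1][1],3),"dot-c",np.round([M['m10']/M['m00']-12+x-e[0][0],M['m01']/M['m00']-12+y-e[0][1]],1) if M['m00'] else None)
E
```

```text
[259.9 353. ] [42.1 45.7] 0.92 dot-c [-0.2  2.6]
[280.7 257.3] [58.2 60.2] 0.968 dot-c [-0.2  1.5]
[296.5 159.1] [75.2 79.8] 0.943 dot-c [0.  0.1]
[315.   45.6] [ 95.9 103.4] 0.928 dot-c [ 0.4 -2.2]
```

jog_arm(motion=[0.47,0.947,0,0,0,0,0,0.47,0.947,0,0,0,0,0,0.47,0.947,0,0,0,0,0,0,0,0,0,0,-1,0,0,0,0,0,0,-1,0,0,0,0,0,0,-1,0,0,0,0,0,0,-1,0,0,0,0,0,0,-1,0,0,0,0,0,0,-1,0,0,0,0,0,0,-1,0,0,0,0,0,0,-1,0,0,0,0,0,0,-1,0])

```text
time: 60.92
position: [0.4851, -0.2424, 0.23]
tool_rot: [0.943, -0.332, -0.002, -0.001]
ft_force: [0.9, -0.3, -0.2]
grip_width: 0.0437
grip_force: 0.0
```

jog_arm(motion=[0,0,0,0,0,-1,0,0,0,0,0,0,-1,0,0,0,0,0,0,-1,0,0,0,0,0,0,-1,0,0,0,0,0,0,-1,0,0,0,0,0,0,-1,0,0,0,0,0,0,-1,0,0,0,0,0,0,-1,0,0,0,0,0,0,-1,0,0,0,0,0,0,-1,0,0,0,0,0,0,-1,0,0,0,0,0,0,-1,0])

```text
time: 62.42
position: [0.4851, -0.2424, 0.23]
tool_rot: [0.997, 0.08, -0.002, -0.002]
ft_force: [-0.4, -0.2, -0.2]
grip_width: 0.0434
grip_force: 0.0
```

jog_arm(motion=[0,0,0,0,0,-1,0,0,0,0,0,0,-1,0,0,0,0,0,0,-1,0,0,0,0,0,0,-1,0,0,0,0,0,0,-1,0,0,0,0,0,0,-1,0,0,0,0,0,0,-1,0,0,0,0,0,0,-1,0,0,0,0,0,0,-1,0,0,0,0,0,0,-1,0,0,0,0,0,0,-1,0,0,0,0,0,0,-1,0])

```text
time: 63.92
position: [0.4851, -0.2424, 0.23]
tool_rot: [0.878, 0.479, -0.001, -0.002]
ft_force: [0.9, -1.1, -0.5]
grip_width: 0.0436
grip_force: 0.0
```

jog_arm(motion=[0,0,0,0,0,-1,0,0,0,0,0,0,-1,0,0,0,0,0,0,-1,0,0,0,0,0,0,-1,0,0,0,0,0,0,-1,0,0,0,0,0,0,-1,0,0,0,0,0,0,-1,0,0,0,0,0,0,-1,0,0,0,0,0,0,-1,0,0,0,0,0,0,-1,0,0,0,0,0,0,-1,0,0,0,0,0,0,-1,0])

```text
time: 65.42
position: [0.4851, -0.2424, 0.23]
tool_rot: [0.608, 0.794, 0.0, -0.002]
ft_force: [-0.4, -0.8, 0.4]
grip_width: 0.0434
grip_force: 0.0
```

jog_arm(motion=[0,0,0,0,0,-1,0,0,0,0,0,0,-1,0,0,0,0,0,0,-1,0,0,0,0,0,0,-1,0,0,0,0,0,0,-1,0,0,0,0,0,0,-1,0,0,0,0,0,0,-1,0,0,0,0,0,0,-1,0,0,0,0,0,0,-1,0,0,0,0,0,0,-1,0,0,0,0,0,0,-1,0,0,0,0,0,0,-1,0])

```text
time: 66.92
position: [0.4851, -0.2424, 0.23]
tool_rot: [0.232, 0.973, 0.001, -0.002]
ft_force: [0.2, -0.8, -0.4]
grip_width: 0.0432
grip_force: 0.0
```

jog_arm(motion=[0,0,0,0,0,-1,0,0,0,0,0,0,-1,0,0,0,0,0,0,-1,0,0,0,0,0,0,-1,0,0,0,0,0,0,-1,0,0,0,0,0,0,-1,0,0,0,0,0,0,-1,0,0,0,0,0,0,-1,0,0,0,0,0,0,0,0])

```text
time: 68.05
position: [0.4852, -0.2425, 0.2302]
tool_rot: [-0.044, 0.999, 0.001, -0.001]
ft_force: [0.1, 1.0, 0.4]
grip_width: 0.0438
grip_force: 0.0
```

```bash
python3 - <<'E'
from h import *
o=robot.get_obs();print(o["position"],o["grip_width"],yaw(),o["q"][5])
go([.4856,-.2427,.064])
im=robot.camera("top")
for X,a,p,r in yellow(im,cam("top"),z=.047,lo=15,hi=600): print("top",X.round(4),a)
E
```

```text
[ 0.48522754 -0.24250037  0.23022187] 0.04382425784755738 -175.0026857282644 -2.3276692837567357
go [ 0.4856 -0.2427  0.064 ] units [-0.02  -0.017  4.155] yaw -175.0 t 68.0
top [ 0.3927 -0.3992  0.047 ] 230.5
top [ 0.5804 -0.1582  0.047 ] 61.0
top [ 0.583  -0.2091  0.047 ] 102.0
top [ 0.5883 -0.2556  0.047 ] 160.5
```

jog_arm(motion=[-0.02,-0.015,0.9,0,0,0,0,0,0,0.9,0,0,0,0,0,0,0.9,0,0,0,0,0,0,0.9,0,0,0,0,0,0,0.55,0,0,0,0,0,0,0,0,0,0,1,0,0,0,0,0,0,1,0,0,0,0,0,0,1,0,0,0,0,0,0,1,0,0,0,0,0,0,1], grip_force=20)

```text
time: 69.35
position: [0.4874, -0.2443, 0.0667]
tool_rot: [-0.044, 0.999, -0.001, 0.001]
ft_force: [-0.6, -0.8, 4.4]
grip_width: 0.0141
grip_force: 20.0
```

jog_arm(motion=[0,0.1,0,0,0,0,1,0,0.25,0,0,0,0,1,0,0.35,0,0,0,0,1,0,0.35,0,0,0,0,1,0,0.35,0,0,0,0,1,0,0.3,0,0,0,0,1,0,0.15,0,0,0,0,1,0,0.1,0,0,0,0,1,0,0,0,0,0,0,1,0,0,0,0,0,0,1])

```text
time: 70.6
position: [0.4806, -0.1665, 0.0667]
tool_rot: [-0.044, 0.999, -0.001, 0.001]
ft_force: [-0.6, -1.1, 7.3]
grip_width: 0.0137
grip_force: 20.0
```

```bash
python3 - <<'E'
from h import *
P=[]
for i in range(4): P.append(robot.get_obs()["position"]);im=robot.camera("top")
o=robot.get_obs();print(np.mean(P,0),o["ft_force"],o["grip_width"],yaw())
cv2.imwrite("pics/t5.png",im)
for X,a,p,r in yellow(im,cam("top"),z=.047,lo=15,hi=600): print("top",X.round(4),a)
E
```

```text
[ 0.48054831 -0.16646427  0.06672543] [-0.61350755 -2.04293496  6.92133506] 0.014185016712087347 -174.9671972157632
top [ 0.5767 -0.133   0.047 ] 102.0
top [ 0.5879 -0.2297  0.047 ] 156.0
```

jog_arm(motion=[0,0,0,0,0,0,0.4,0,0,0,0,0,0,0.4,0,0,0,0,0,0,0.4,0,0,-0.5,0,0,0,0.4,0,0,-0.95,0,0,0,0.4,0,0,-0.95,0,0,0,0.4,0,0,-0.95,0,0,0,0.4,0,0,-0.95,0,0,0,0.4,0,0,-0.7,0,0,0,0.4])

```text
time: 71.92
position: [0.4802, -0.1661, 0.2673]
tool_rot: [-0.044, 0.999, -0.0, 0.001]
ft_force: [0.4, -0.2, 0.0]
grip_width: 0.026
grip_force: 0.0
```

jog_arm(motion=[-0.86,0.63,0,0,0,0,0.4,-0.86,0.63,0,0,0,0,0.4,-0.86,0.63,0,0,0,0,0.4,0,0,0,0,0,0,0.4,0,0,0,0,0,0,0.4])

```text
time: 72.55
position: [0.5754, -0.0816, 0.2651]
tool_rot: [-0.044, 0.999, 0.0, -0.001]
ft_force: [0.2, 0.8, 0.2]
grip_width: 0.0262
grip_force: 0.0
```

```bash
python3 - <<'E'
from h import *
o=robot.get_obs();print(o["position"],o["grip_width"],yaw(),o["ft_force"])
C=cam("wrist");im=robot.camera("wrist");cv2.imwrite("pics/w17.png",im)
print("cap pred",proj(C,[.575,-.081,.189]),"under tcp",proj(C,[*o["position"][:2],.189]))
go([.575,-.081,.2])
E
```

```text
[ 0.57542076 -0.08157185  0.26511408] 0.02623726627645796 -174.93551515150457 [0.24135882 0.7864013  0.15861944]
cap pred [323.3552588  217.44890295] under tcp [322.52422641 217.92259409]
go [ 0.575 -0.081  0.2  ] units [1.000e-03 2.400e-02 1.632e+00] yaw -175.0 t 72.6
```

View pics/w17.png

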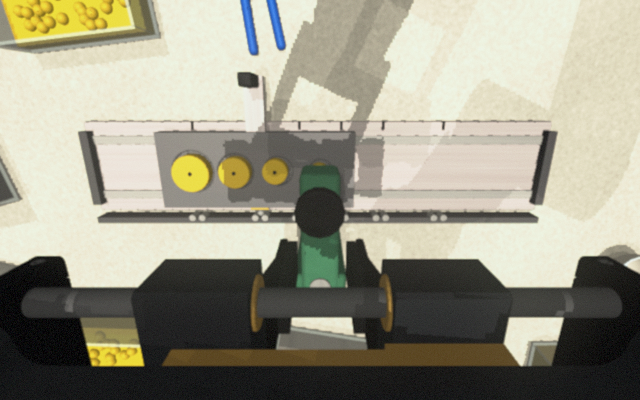

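The wrist view shows the carrier at the nest 1 station (pointer at (262,210) between its marks), blanks seated, and the cap at (320,213). The tool should shift about 2.5 mm towards the robot before pressing.

jog_arm(motion=[0.06,0.01,0,0,0,0,1,0,0,0,0,0,0,1,0,0,0.75,0,0,0,1,0,0,0.75,0,0,0,1,0,0,0.15,0,0,0,1,0,0,0.15,0,0,0,1,0,0,0.15,0,0,0,1,0,0,0.15,0,0,0,1,0,0,0,0,0,0,1])

```text
time: 73.72
position: [0.574, -0.0818, 0.1824]
tool_rot: [-0.044, 0.999, -0.0, 0.0]
ft_force: [-3.4, 0.5, 7.2]
grip_width: 0.0005
grip_force: 3.0
```

jog_arm(motion=[0,0,0.05,0,0,0,1,0,0,0,0,0,0,1])

```text
time: 73.97
position: [0.574, -0.0818, 0.1807]
tool_rot: [-0.044, 0.999, -0.0, 0.0]
ft_force: [-2.1, 0.0, 6.3]
grip_width: 0.0001
grip_force: 3.2
```

jog_arm(motion=[0,0,0.05,0,0,0,1,0,0,0,0,0,0,1])

```text
time: 74.22
position: [0.574, -0.0818, 0.1802]
tool_rot: [-0.044, 0.999, -0.001, 0.001]
ft_force: [-4.9, 0.0, 14.6]
grip_width: 0.0006
grip_force: 6.8
```

jog_arm(motion=[0,0,-0.4,0,0,0,1,0,0,-0.9,0,0,0,1,0,0,-0.9,0,0,0,0,0.84,-0.633,0,0,0,0,0,0.84,-0.633,0,0,0,0,0,0.84,-0.634,0,0,0,0,0,0,0,0,0,0,0,0])

```text
time: 75.1
position: [0.479, -0.1675, 0.266]
tool_rot: [-0.042, 0.999, -0.0, 0.0]
ft_force: [1.3, 1.3, 0.8]
grip_width: 0.0402
grip_force: 0.0
```

jog_arm(motion=[0,0,0.9,0,0,0,0,0,0,0.9,0,0,0,0,0,0,0.9,0,0,0,0,0,0,0.9,0,0,0,0,0,0,0.9,0,0,0,0,0,0,0.5,0,0,0,0,0,0,0,0,0,0,1,0,0,0,0,0,0,1,0,0,0,0,0,0,1,0,0,0,0,0,0,1,0,0,0,0,0,0,1], grip_force=20)

```text
time: 76.47
position: [0.4808, -0.1666, 0.0667]
tool_rot: [-0.044, 0.999, -0.001, 0.001]
ft_force: [-0.4, -0.8, 5.1]
grip_width: 0.0137
grip_force: 20.0
```

jog_arm(motion=[0,0.1,0,0,0,0,1,0,0.25,0,0,0,0,1,0,0.3,0,0,0,0,1,0,0.3,0,0,0,0,1,0,0.2,0,0,0,0,1,0,0.1,0,0,0,0,1,0,0,0,0,0,0,1,0,0,0,0,0,0,1])

```text
time: 77.47
position: [0.4764, -0.1166, 0.0667]
tool_rot: [-0.044, 0.999, -0.001, 0.001]
ft_force: [0.1, -0.0, 6.9]
grip_width: 0.0138
grip_force: 20.0
```

```bash
python3 - <<'E'
from h import *
P=[]
for i in range(4): P.append(robot.get_obs()["position"]);im=robot.camera("top")
o=robot.get_obs();print(np.mean(P,0),o["ft_force"],o["grip_width"],yaw())
for X,a,p,r in yellow(im,cam("top"),z=.047,lo=15,hi=600): print("top",X.round(4),a)
E
```

```text
[ 0.47639835 -0.11664277  0.06668489] [0.51907991 0.24354981 7.62729535] 0.013800189530058111 -174.97345057982636
top [ 0.5699 -0.0331  0.047 ] 52.5
top [ 0.5786 -0.1314  0.047 ] 40.5
top [ 0.5826 -0.1796  0.047 ] 210.5
```

jog_arm(motion=[0,0,0,0,0,0,0.4,0,0,0,0,0,0,0.4,0,0,0,0,0,0,0.4,0,0,-0.5,0,0,0,0.4,0,0,-0.95,0,0,0,0.4,0,0,-0.95,0,0,0,0.4,0,0,-0.95,0,0,0,0.4,0,0,-0.95,0,0,0,0.4,0,0,-0.7,0,0,0,1])

```text
time: 78.8
position: [0.4757, -0.1162, 0.2672]
tool_rot: [-0.044, 0.999, -0.0, 0.0]
ft_force: [-0.1, 0.2, -0.1]
grip_width: 0.0216
grip_force: 0.0
```

jog_arm(motion=[-0.84,0.217,0,0,0,0,1,-0.84,0.217,0,0,0,0,1,-0.84,0.216,0,0,0,0,1,0,0,0,0,0,0,1,0,0,0.75,0,0,0,1,0,0,0.75,0,0,0,1,0,0,0.15,0,0,0,1,0,0,0.15,0,0,0,1,0,0,0.15,0,0,0,1,0,0,0.15,0,0,0,1,0,0,0.05,0,0,0,1,0,0,0,0,0,0,1])

```text
time: 80.3
position: [0.5736, -0.0817, 0.1806]
tool_rot: [-0.044, 0.999, -0.0, 0.0]
ft_force: [-2.1, 0.0, 6.3]
grip_width: 0.0008
grip_force: 3.2
```

jog_arm(motion=[0,0,0.05,0,0,0,1,0,0,0,0,0,0,1])

```text
time: 80.55
position: [0.5737, -0.0818, 0.1802]
tool_rot: [-0.044, 0.999, -0.001, 0.0]
ft_force: [-6.6, 0.5, 14.6]
grip_width: 0.0002
grip_force: 7.0
```

jog_arm(motion=[0,0,-0.4,0,0,0,1,0,0,-0.9,0,0,0,1,0,0,-0.9,0,0,0,0,0.84,-0.217,0,0,0,0,0,0.84,-0.217,0,0,0,0,0,0.84,-0.216,0,0,0,0,0,0,0,0,0,0,0,0])

```text
time: 81.42
position: [0.4744, -0.1166, 0.2661]
tool_rot: [-0.043, 0.999, -0.0, 0.0]
ft_force: [0.0, -0.3, -0.6]
grip_width: 0.0398
grip_force: 0.0
```

jog_arm(motion=[0,0,0.9,0,0,0,0,0,0,0.9,0,0,0,0,0,0,0.9,0,0,0,0,0,0,0.9,0,0,0,0,0,0,0.9,0,0,0,0,0,0,0.5,0,0,0,0,0,0,0,0,0,0,1,0,0,0,0,0,0,1,0,0,0,0,0,0,1,0,0,0,0,0,0,1,0,0,0,0,0,0,1], grip_force=20)

```text
time: 82.8
position: [0.4765, -0.1167, 0.0666]
tool_rot: [-0.044, 0.999, -0.001, 0.001]
ft_force: [-0.5, -1.3, 5.4]
grip_width: 0.0137
grip_force: 20.0
```

jog_arm(motion=[0,0.1,0,0,0,0,1,0,0.25,0,0,0,0,1,0,0.3,0,0,0,0,1,0,0.3,0,0,0,0,1,0,0.2,0,0,0,0,1,0,0.1,0,0,0,0,1,0,0,0,0,0,0,1,0,0,0,0,0,0,1])

```text
time: 83.8
position: [0.4721, -0.0668, 0.0666]
tool_rot: [-0.044, 0.999, -0.001, 0.001]
ft_force: [-0.4, -0.9, 6.7]
grip_width: 0.0138
grip_force: 20.0
```

```bash
python3 - <<'E'
from h import *
P=[]
for i in range(4): P.append(robot.get_obs()["position"]);im=robot.camera("top")
o=robot.get_obs();print(np.mean(P,0),o["ft_force"],o["grip_width"],yaw())
for X,a,p,r in yellow(im,cam("top"),z=.047,lo=15,hi=600): print("top",X.round(4),a)
E
```

```text
[ 0.47205004 -0.06677988  0.06663673] [ 0.26120902 -0.78932401  6.74797536] 0.013781534152900827 -174.9736245498378
top [0.5656 0.0166 0.047 ] 59.0
top [ 0.5779 -0.1294  0.047 ] 220.5
```

jog_arm(motion=[0,0,0,0,0,0,0.4,0,0,0,0,0,0,0.4,0,0,0,0,0,0,0.4,0,0,-0.5,0,0,0,0.4,0,0,-0.95,0,0,0,0.4,0,0,-0.95,0,0,0,0.4,0,0,-0.95,0,0,0,0.4,0,0,-0.95,0,0,0,0.4,0,0,-0.7,0,0,0,1])

```text
time: 85.12
position: [0.4713, -0.0664, 0.2673]
tool_rot: [-0.044, 0.999, -0.0, 0.001]
ft_force: [0.5, 0.1, 0.2]
grip_width: 0.0218
grip_force: 0.0
```

jog_arm(motion=[-0.84,-0.2,0,0,0,0,1,-0.84,-0.2,0,0,0,0,1,-0.84,-0.2,0,0,0,0,1,0,0,0,0,0,0,1,0,0,0.75,0,0,0,1,0,0,0.75,0,0,0,1,0,0,0.15,0,0,0,1,0,0,0.15,0,0,0,1,0,0,0.15,0,0,0,1,0,0,0.15,0,0,0,1,0,0,0.05,0,0,0,1,0,0,0,0,0,0,1])

```text
time: 86.62
position: [0.5736, -0.0815, 0.1806]
tool_rot: [-0.044, 0.999, -0.0, 0.0]
ft_force: [-3.3, 0.7, 6.6]
grip_width: 0.0004
grip_force: 3.2
```

jog_arm(motion=[0,0,0.05,0,0,0,1,0,0,0,0,0,0,1])

```text
time: 86.88
position: [0.5737, -0.0815, 0.1802]
tool_rot: [-0.044, 0.999, -0.0, 0.0]
ft_force: [-5.9, 1.2, 13.4]
grip_width: 0.0005
grip_force: 7.1
```

Third done. Now back to the handle (dy +0.6) and push to nest 4, then the cap (dy −1.85).

jog_arm(motion=[0,0,-0.4,0,0,0,1,0,0,-0.9,0,0,0,1,0,0,-0.9,0,0,0,0,0.84,0.2,0,0,0,0,0,0.84,0.2,0,0,0,0,0,0.84,0.2,0,0,0,0,0,0,0,0,0,0,0,0])

```text
time: 87.75
position: [0.4695, -0.0659, 0.266]
tool_rot: [-0.044, 0.999, 0.0, -0.0]
ft_force: [0.3, -0.3, -0.5]
grip_width: 0.0401
grip_force: 0.0
```

jog_arm(motion=[0,0,0.9,0,0,0,0,0,0,0.9,0,0,0,0,0,0,0.9,0,0,0,0,0,0,0.9,0,0,0,0,0,0,0.9,0,0,0,0,0,0,0.5,0,0,0,0,0,0,0,0,0,0,1,0,0,0,0,0,0,1,0,0,0,0,0,0,1,0,0,0,0,0,0,1,0,0,0,0,0,0,1], grip_force=20)

```text
time: 89.12
position: [0.4721, -0.0669, 0.0666]
tool_rot: [-0.044, 0.999, -0.001, 0.001]
ft_force: [-0.5, -0.7, 5.5]
grip_width: 0.0138
grip_force: 20.0
```

jog_arm(motion=[0,0.1,0,0,0,0,1,0,0.25,0,0,0,0,1,0,0.3,0,0,0,0,1,0,0.3,0,0,0,0,1,0,0.2,0,0,0,0,1,0,0.1,0,0,0,0,1,0,0,0,0,0,0,1,0,0,0,0,0,0,1])

```text
time: 90.12
position: [0.4677, -0.0169, 0.0666]
tool_rot: [-0.044, 0.999, -0.0, 0.001]
ft_force: [-0.5, -0.7, 6.8]
grip_width: 0.0135
grip_force: 20.0
```

```bash
python3 - <<'E'
from h import *
P=[]
for i in range(4): P.append(robot.get_obs()["position"]);im=robot.camera("top")
o=robot.get_obs();print(np.mean(P,0),o["ft_force"],o["grip_width"],yaw())
for X,a,p,r in yellow(im,cam("top"),z=.047,lo=15,hi=600): print("top",X.round(4),a)
E
```

```text
[ 0.46768312 -0.0169376   0.06661618] [4.62246073e-01 1.65945217e-03 6.88722758e+00] 0.013897351873797273 -174.95992010563114
top [0.5607 0.0666 0.047 ] 58.5
top [0.5719 0.0113 0.047 ] 17.0
top [ 0.5718 -0.0787  0.047 ] 65.0
top [ 0.5688 -0.0306  0.047 ] 132.0
```

jog_arm(motion=[0,0,0,0,0,0,0.4,0,0,0,0,0,0,0.4,0,0,0,0,0,0,0.4,0,0,-0.5,0,0,0,0.4,0,0,-0.95,0,0,0,0.4,0,0,-0.95,0,0,0,0.4,0,0,-0.95,0,0,0,0.4,0,0,-0.95,0,0,0,0.4,0,0,-0.7,0,0,0,1])

```text
time: 91.45
position: [0.4669, -0.0166, 0.2673]
tool_rot: [-0.044, 0.999, -0.0, 0.001]
ft_force: [1.3, 1.0, -0.6]
grip_width: 0.0216
grip_force: 0.0
```

jog_arm(motion=[-0.84,-0.617,0,0,0,0,1,-0.84,-0.617,0,0,0,0,1,-0.84,-0.616,0,0,0,0,1,0,0,0,0,0,0,1,0,0,0.75,0,0,0,1,0,0,0.75,0,0,0,1,0,0,0.15,0,0,0,1,0,0,0.15,0,0,0,1,0,0,0.15,0,0,0,1,0,0,0.15,0,0,0,1,0,0,0.05,0,0,0,1,0,0,0,0,0,0,1])

```text
time: 92.95
position: [0.5737, -0.0812, 0.1806]
tool_rot: [-0.044, 0.999, 0.0, 0.0]
ft_force: [-3.1, 1.6, 5.5]
grip_width: 0.0005
grip_force: 3.2
```

jog_arm(motion=[0,0,0.05,0,0,0,1,0,0,0,0,0,0,1])

```text
time: 93.2
position: [0.5737, -0.0812, 0.1802]
tool_rot: [-0.044, 0.999, -0.0, 0.0]
ft_force: [-4.7, 2.3, 15.3]
grip_width: 0.0003
grip_force: 7.1
```

jog_arm(motion=[0,0,-0.4,0,0,0,1,0,0,-0.9,0,0,0,1,0,0,-0.9,0,0,0,0,0.84,0.617,0,0,0,0,0,0.84,0.617,0,0,0,0,0,0.84,0.616,0,0,0,0,0,0,0,0,0,0,0,0])

```text
time: 94.08
position: [0.4645, -0.0153, 0.2659]
tool_rot: [-0.045, 0.999, 0.0, -0.0]
ft_force: [0.7, -0.5, 0.6]
grip_width: 0.0397
grip_force: 0.0
```

jog_arm(motion=[0,0,0.9,0,0,0,0,0,0,0.9,0,0,0,0,0,0,0.9,0,0,0,0,0,0,0.9,0,0,0,0,0,0,0.9,0,0,0,0,0,0,0.5,0,0,0,0,0,0,0,0,0,0,1,0,0,0,0,0,0,1,0,0,0,0,0,0,1,0,0,0,0,0,0,1,0,0,0,0,0,0,1], grip_force=20)

```text
time: 95.45
position: [0.4677, -0.017, 0.0666]
tool_rot: [-0.044, 0.999, -0.0, 0.001]
ft_force: [0.0, -0.2, 5.8]
grip_width: 0.0135
grip_force: 20.0
```

jog_arm(motion=[0,0.1,0,0,0,0,1,0,0.25,0,0,0,0,1,0,0.35,0,0,0,0,1,0,0.35,0,0,0,0,1,0,0.3,0,0,0,0,1,0,0.25,0,0,0,0,1,0,0.13,0,0,0,0,1,0,0.07,0,0,0,0,1,0,0,0,0,0,0,1,0,0,0,0,0,0,1])

```text
time: 96.7
position: [0.4613, 0.0548, 0.0666]
tool_rot: [-0.044, 0.999, -0.0, 0.001]
ft_force: [-0.6, -2.0, 6.0]
grip_width: 0.0136
grip_force: 20.0
```

jog_arm(motion=[0,0,0,0,0,0,0.4,0,0,0,0,0,0,0.4,0,0,0,0,0,0,0.4,0,0,-0.5,0,0,0,0.4,0,0,-0.95,0,0,0,0.4,0,0,-0.95,0,0,0,0.4,0,0,-0.95,0,0,0,0.4,0,0,-0.95,0,0,0,0.4,0,0,-0.7,0,0,0,0.4,0,0,0,0,0,0,0.4])

```text
time: 97.95
position: [0.4618, 0.055, 0.2675]
tool_rot: [-0.044, 0.999, -0.0, 0.002]
ft_force: [0.1, -0.2, -1.0]
grip_width: 0.0258
grip_force: 0.0
```

```bash
python3 - <<'E'
from h import *
o=robot.get_obs();print(o["position"],o["time"])
C=cam("wrist");im=robot.camera("wrist");P=o["position"];print("under tcp",proj(C,[P[0],P[1],.07]))
for X,a,p,r in yellow(im[:260],C,.047,80,4000): print("w",X.round(4),a,np.round(p,1),round(r,1))
for k in(.075,.025,-.025,-.075): print(np.round([.5884-.0872*(k+.3),-.2332+.996*(k+.3)],4))
# row profile of station lines and handle
g=cv2.cvtColor(im,cv2.COLOR_BGR2GRAY); cv2.imwrite("pics/fin.png",im)
h=((g<45)*255).astype(np.uint8)[:240,270:370];n,_,s,c=cv2.connectedComponentsWithStats(h)
for i in range(1,n):
    if s[i,4]>40: print("dark",c[i]+[270,0],s[i])
for X,a,p,r in yellow(robot.camera("top"),cam("top"),z=.047,lo=15,hi=600): print("top",X.round(4),a)
E
```

```text
[0.4617533  0.05503633 0.26752099] 97.95
under tcp [322.41172064 177.86763356]
w [0.5521 0.1342 0.047 ] 284.0 [379.7 249.9] 11.0
w [0.5542 0.0839 0.047 ] 373.0 [339.  248.2] 12.9
w [0.5589 0.0394 0.047 ] 467.5 [302.7 248.7] 15.2
w [ 0.5636 -0.0105  0.047 ] 755.0 [262.2 248.9] 18.2
w [ 0.4264 -0.2955  0.047 ] 185.0 [  4.1 113.5] 16.0
w [ 0.3902 -0.2751  0.047 ] 1248.0 [17. 80.] 47.2
[0.5557 0.1403]
[0.5601 0.0905]
[0.5644 0.0407]
[ 0.5688 -0.0091]
top [ 0.573  -0.0177  0.047 ] 72.0
```

jog_arm(motion=[0,-0.95,0,0,0,0,0.4,0,-0.95,0,0,0,0,0.4,0,-0.95,0,0,0,0,0.4,0,-0.95,0,0,0,0,0.4,0,-0.95,0,0,0,0,0.4,0,-0.95,0,0,0,0,0.4,0,-0.95,0,0,0,0,0.4,0,-0.95,0,0,0,0,0.4,0,0,0,0,0,0,0.4])

```text
time: 99.18
position: [0.4868, -0.2499, 0.2635]
tool_rot: [-0.042, 0.999, 0.001, -0.001]
ft_force: [0.7, 0.6, -0.6]
grip_width: 0.026
grip_force: 0.0
```

```bash
python3 - <<'E'
from h import *
im=robot.camera("top")
for X,a,p,r in yellow(im,cam("top"),z=.047,lo=15,hi=600): print("top",X.round(4),a,np.round(p,1),round(r,1))
# yellow pointer along the back edge, first picture against now
h=cv2.cvtColor(im,cv2.COLOR_BGR2HSV);ys,xs=np.nonzero(cv2.inRange(h,(15,80,60),(35,255,255))[170:186,280:330]);print("pointer",xs.mean()+280 if len(xs) else None)
C=cam("scene")
for X,a,p,r in yellow(robot.camera("scene"),C,z=.047,lo=10,hi=400): print("scene",X.round(4),a)
E
```

```text
top [ 0.3821 -0.4158  0.047 ] 66.5 [484.5 272. ] 7.5
top [ 0.4562 -0.3837  0.047 ] 30.5 [470.6 242.6] 4.6
top [0.554  0.1379 0.047 ] 58.5 [268.2 202.1] 4.8
top [0.5575 0.0876 0.047 ] 101.0 [287.6 201.1] 6.1
top [0.5624 0.0411 0.047 ] 153.0 [305.5 199.4] 7.4
top [ 0.5673 -0.0086  0.047 ] 220.0 [324.6 197.8] 8.9
pointer 295.55555555555554
scene [0.5585 0.1376 0.047 ] 40.5
scene [0.5613 0.0875 0.047 ] 65.0
scene [0.5658 0.0404 0.047 ] 102.5
scene [ 0.5713 -0.0083  0.047 ] 153.5
```

```bash
python3 -c "
from rig import robot
print(robot.hand_in())"
```

```text
the job is handed in; nothing more can be done
None
```

I handed the job in at about 99 s: all four blanks were laid in their nests and punched from smallest to largest, and the carrier is at the delivery station; the final camera check put every blank at its nest position.

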